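# Fetch the recessed parts drawer with the pull hook

## Task

Draw the pull hook out of the red holster by its neck, lay it down clear of the holster and take it again by its orange handle. Reach it under the bench ledge, catch the hidden yellow eye and pull the drawer fully out to its stop with the hook, never touching the drawer or eye with the robot itself. Then unhook it and lay it, without dropping it, wholly on the black rubber mat, leaving the drawer out and the turned parts standing around where they are.

Things in the scene. Friction and masses are not known exactly. Their poses are not given: they have to be found in the camera images.
- hook: Pull hook, 260 g, 225 mm long, lying level on its handle, tip up, handle in the holster, neck outside. Origin: underside of the handle, 145 mm behind the finger's centreline, near the centre of mass; x along the rod to the tip, z up. Orange handle 26 x 26 mm, x = -75 to 35 mm; then a steel shaft, diameter 10 mm, axis at z = 13 mm.
- hook_neck (a point): centre of the hook's dark square neck block, 18 x 18 mm, 40 mm long (x = 70 to 110, z = 4 to 22 mm in the hook's frame)
- hook_handle (a point): centre of the handle's gripping place (x = 0, z = 13 mm in the hook's frame)
- hook_tip (a point): top of the hook's finger: at x = 145 mm the shaft turns straight up (along the hook's z), round, diameter 10 mm, its top 41 mm above the handle's underside
- hook_end (a point): rear end of the handle (x = -75, z = 13 mm in the hook's frame)
- holster: Fixed red holster: roofed channel without a floor, shut at the back, 150 mm long, 62 mm wide, 39 mm high over all, inside 50 mm wide and 34 mm high. Origin on the table under the middle of its open mouth; x points out of the mouth, the way the hook is drawn out.
- bench: Fixed bench riser 200 mm wide (y), 270 mm deep (x): dark plate, underside 100 mm and top 120 mm above the table, on grey side walls 176 mm apart that begin 10 mm behind the front edge. Origin on the table under the middle of the plate's front edge (the ledge, yellow strip); x points inwards, away from the opening, z up.
- drawer: Green-fronted drawer under the bench, sliding along the bench's x with about 4 N of friction. Origin: under the middle of its front face, at table height; axes as the bench's. Its x in the bench's frame is 95 mm shut, 5 mm fully out at the stop; it starts 0 to 12 mm out. Front plate 150 mm wide, 12 to 80 mm above the table.
- crossbar (a point): middle of the steel crossbar on the drawer's front: diameter 8 mm, along y, 14 mm before the face, 60 mm above the table. On it a yellow block (22 mm wide, up to 25 mm before the face, z 50 to 70 mm) carries the eye; it stays where left, anywhere within 35 mm to either side of this point: not measured, hidden by the ledge. About 5 N sideways shifts it.
- eye_line (a point): the eye's centre if its block stood mid-bar (45 mm before the drawer's face, 60 mm above the table); the true centre lies up to 35 mm from here along the drawer's +y or -y. The eye is a yellow ring lying level: bar diameter 8 mm, 30 mm clear inside, 46 mm over all. The hook's finger enters it from below.
- mat: Fixed black rubber mat 320 x 180 mm, 3 mm thick. Origin: centre of its underside, on the table; x along its 320 mm side.
- wheel_hub: loose rust-brown wheel hub, diameter 100 mm, 46 mm high, origin under its centre; leave alone
- bushing: loose steel bushing, diameter 44 mm, 50 mm high, origin under its centre; leave alone
- spacer: loose aluminium spacer ring, diameter 44 mm, 35 mm high, origin under its centre; leave alone
- flange: loose aluminium flange, diameter 80 mm, 29 mm high, standing on top of the bench, origin under its centre; leave alone
Not all that is in view belongs to the job. There is more than one size of the holster; the one meant has the size given above.

How it is judged (in metres and radians):
On the way, in this order (a step that is already met when the one before it is completed fails the run):
1. the hook lies on the table, let go, wholly outside the holster's mouth (x of hook_end in the frame of holster above 0.003 m and height (world z) of hook below 0.012 m and contact force between the fingers and hook below 0.1 N and linear speed of hook below 0.02 m/s), for 0.1 s.
2. the drawer is pulled out to within 12 mm of its stop with the hook's tip at the eye (within 80 mm before the drawer's face) while the robot holds the hook by the handle (x of drawer in the frame of bench below 0.017 m and contact force between the fingers and hook above 1 N and distance between the grasp point and hook_handle below 0.07 m and x of hook_tip in the frame of drawer between -0.08 and 0 m), for 0.1 s.
At the end, for the whole second after the job is handed in: the drawer is within 12 mm of its fully-out stop; the hook, let go and at rest, lies on the mat with tip and handle end both over the mat's area; the bystanders stand where they were (x of drawer in the frame of bench below 0.017 m and x of hook_tip in the frame of mat between -0.16 and 0.16 m and y of hook_tip in the frame of mat between -0.09 and 0.09 m and z of each of hook_tip, hook_end in the frame of mat below 0.055 m and x of hook_end in the frame of mat between -0.16 and 0.16 m and y of hook_end in the frame of mat between -0.09 and 0.09 m and contact force between the fingers and hook below 0.1 N and linear speed of hook below 0.02 m/s); the robot touches nothing.
It fails at once if the robot itself touches the drawer or its eye with more than 1 N (contact force between any of the fingers, the arm and drawer above 1 N).
It fails at once if the hook is let go (dropped) with its handle more than 40 mm above the table (height (world z) of hook above 0.04 m and contact force between the fingers and hook below 0.05 N).
It fails at once if a bystander is moved more than 25 mm or tipped by more than 0.4 rad (distance of any of wheel_hub, bushing, spacer, flange from where it was at the start of the episode above 0.025 m or angle between any of wheel_hub, bushing, spacer, flange's own z axis and vertical above 0.4 rad).
It also fails if it takes over 72 s, if anything falls off the work surface, if the arm or the gripper's body presses on something with over 40 N, if the wrist force passes 120 N, or if a joint passes its speed limit or range.

## Robot

A 6-joint arm with a two-finger parallel gripper is mounted at the origin on the work surface. World frame = base frame: x ahead of the robot, y to its left, z up, the work surface at z = 0. Lengths are in mm, angles in rad, forces in N, time in s.
With the tool pointing down it reaches from about 400 to 925 mm from the base axis. Payload 12.5 kg.
Tool frame: the origin (TCP) lies midway between the tips of the shut fingers; the grasp point (between the pads) lies 19 mm behind it; z points along the fingers, y is the direction in which the jaws open and shut (so a half turn about z gives the same grasp; the last joint's range is limited). The gripper opens to 95 mm and grips with 3 to 60 N. Pads are 20 mm wide; open, the fingers measure 119 mm over their backs; the gripper's body (75 mm by 180 mm) begins 59 mm behind the grasp point.
Start: joints at [-1.369, 0.491, 1.559, -0, 1.092, -0.106], TCP at [189.375, -595.637, 214.661] pointing down, gripper open.
Joint ranges: [-3.1, 3.1], [-0.84, 2.19], [0.05, 2.79], [-1.13, 4.28], [0.06, 2.93], [-2.69, 2.69]. Speed limits (rad/s): [2.22, 2.22, 2.79, 3.14, 3.14, 3.14].

## Interface

Orientations are given as [roll, pitch, yaw] about the fixed x, y, z axes, in that order (R = Rz(yaw) Ry(pitch) Rx(roll)).
In Python, from cell import env gives the robot as it stands.
- The arm moves only by the tool arm_command, never from a script. Its argument "steps" is a list of rows, each an object of numbers: "dx", "dy", "dz": the shift along the tool's x, y, z as a fraction of full scale; "rx", "ry", "rz": the turn, a rotation vector about the tool's x, y, z as a fraction of full scale; "claw": the gripper command: -1 is fully open, 1 is shut, values between are in proportion. In form: [{"dx": .., "dy": .., "dz": .., "rx": .., "ry": .., "rz": .., "claw": ..}, ...]. A call has 1 to 10 rows; each row shifts and turns the pose as measured when the row begins, along the tool's axes as they then stand; what a row does not reach is not made up. Full scale, the value 1, is 0.8 m for a shift and 90 degrees for a turn. A row lasts 1/8 s, in which the tool goes at most 62.5 mm and 10.7 degrees, less where a joint would pass 70% of its speed; a pose out of reach is approached as far as the arm can. A call with a number of a shift or a turn outside -1 to 1 is refused whole. A call with a gripper value outside its range is refused whole. The fingers move at their own pace and stop on an object; the grip force is fixed at half the most. Time passes only in rows, so rows that do not move let the fingers close. It gives the time, the measured TCP pose, the force and the opening at its end, in the units of the state.
- env.state(): the state, without advancing time (a new reading comes with each control period).
- env.read_camera(name): name is "scene" or "side" or "wrist"; returns (picture, depth): 400x640x3 uint8, red, green, blue; 400x640 float32, mm along the optical axis (not along the pixel's ray), 0 where there is no reading.
- env.get_calibration(name): a dict with "vfov" (degrees; the focal length in pixels is half the picture's height over the tangent of half this angle, whatever the lens; pixels are square), "cx", "cy" (the principal point, pixels), "xyz" and "attitude" of the camera in the world. Camera axes: x right, y up, looking along -z (the intrinsics and any distortion apply to the point x, -y, -z); pixel columns grow to the right and rows downward; lengths in mm; the calibration is good to about 2 mm. A picture is of the moment at which its call begins: read the wrist's pose just before it. get_calibration takes no time and is no camera call; for the wrist camera it gives the pose at the moment of the call.
- env.job_done(): hands the job in, once; it reports no verdict.
The state is a dict: "t": time; "joints": joint angles; "qvel": joint speeds; "tau": joint torques, N m; "eef_pos": TCP position; "tcp_rot": TCP orientation; "ft_force": force on the tool from outside, world axes, zero at the start; "moment": the same for the moment, N m; "opening": opening from 0.0 (shut) to 1.0 (fully open).
Only numpy, scipy, OpenCV 4.12 (cv2) and the standard library are available. Lean on these libraries where they do the work, as an engineer would, in place of code of your own. Each camera call takes 0.05 s, during which the arm holds its last target.

## Working session

There is one attempt and no reset: what is moved stays moved. The work goes in short steps, Python scripts to look and compute and a tool call to move; the robot and the scene stay as the last step left them, time stands still between calls to the robot, and variables do not carry over. Pictures are saved under pics/ and viewed, and the job is handed in when it is done.

Besides the shell and the picture viewer there is one more tool, called in YAML: its name, and indented under it one key for each argument. arm_command: Moves the arm, as the interface text tells. Its arguments: {"type":"object","properties":{"steps":{"type":"array","items":{"type":"object","properties":{"dx":{"type":"number"},"dy":{"type":"number"},"dz":{"type":"number"},"rx":{"type":"number"},"ry":{"type":"number"},"rz":{"type":"number"},"claw":{"type":"number"}}}}},"required":["steps"]}

```bash
ls; mkdir -p pics; python3 - <<'E'
from cell import env
import cv2
s=env.state();print(s)
for n in ("scene","side","wrist"):
    print(n,env.get_calibration(n))
    p,d=env.read_camera(n)
    cv2.imwrite(f"pics/{n}0.png",p[:,:,::-1])
    import numpy as np; np.savez(f"{n}0.npz",p=p,d=d,**{})
print(env.state()['t'])
E
```

```text
pics
{'t': 0.0, 'joints': array([-1.36861622e+00,  4.91561733e-01,  1.55945746e+00, -7.21447396e-06,
        1.09172110e+00, -1.05619058e-01]), 'qvel': array([ 0.00051952, -0.00072384,  0.00168764, -0.00160645, -0.00043192,
       -0.00013147]), 'tau': array([ 2.14927146e-03, -6.12636709e+01, -2.58180535e+01,  6.93016173e-02,
        4.82661696e-02, -1.15674779e-04]), 'eef_pos': array([ 189.3086021 , -595.37381093,  214.05764886]), 'tcp_rot': array([-3.14045074e+00, -1.14623877e-04,  3.07802429e-01]), 'ft_force': array([-0.08656688,  0.1703151 , -0.6833306 ]), 'moment': array([-0.02210224, -0.00073986, -0.00497158]), 'opening': 0.9990949015966751}
scene {'vfov': 46.60062411792909, 'cx': 329.0528150186298, 'cy': 195.16132484723292, 'xyz': array([874.7130805 , 425.8021919 , 908.73346029]), 'attitude': array([0.60226123, 0.00729191, 2.36040001])}
side {'vfov': 55.37852354805345, 'cx': 323.5420748113322, 'cy': 204.7326221271813, 'xyz': array([136.17481681, 463.26288654, 780.48395395]), 'attitude': array([ 0.69471233, -0.00937794, -2.42972834])}
wrist {'vfov': 66.18255293530002, 'cx': 321.10341898721373, 'cy': 196.12340939866002, 'xyz': array([ 268.57866258, -570.5616537 ,  383.72719399]), 'attitude': array([-0.29714688,  0.00128393, -1.26333084])}
0.15
```

View pics/scene0.png

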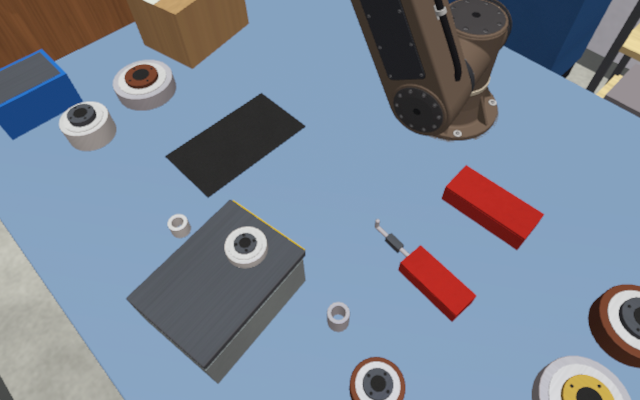

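View pics/side0.png

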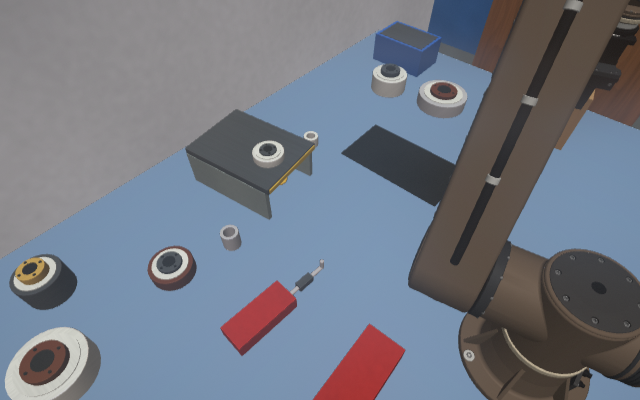

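View pics/wrist0.png

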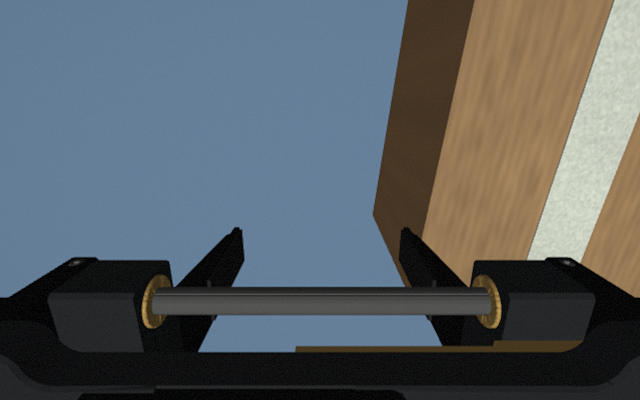

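The candidates for the holster are the red box at scene (437,282), with the hook's neck sticking out of it at (397,243), and the larger red box at (492,206), which shows no hook. The yellow eye is just visible under the ledge in the side view at (284,180).

```bash
cat > h.py <<'E'
import numpy as np, cv2
from scipy.spatial.transform import Rotation as R
from cell import env
def cam(n):
    c=env.get_calibration(n); f=200/np.tan(np.radians(c['vfov']/2))
    return dict(f=f,cx=c['cx'],cy=c['cy'],t=np.array(c['xyz']),R=R.from_euler('xyz',c['attitude']).as_matrix())
def rays(c,uv):
    uv=np.atleast_2d(uv).astype(float)
    d=np.stack([(uv[:,0]-c['cx'])/c['f'],-(uv[:,1]-c['cy'])/c['f'],-np.ones(len(uv))],1)
    return d@c['R'].T
def onz(c,uv,z):
    r=rays(c,uv); k=(z-c['t'][2])/r[:,2]; return c['t']+r*k[:,None]
def cloud(c,d):
    v,u=np.mgrid[0:400,0:640]
    P=rays(c,np.stack([u.ravel(),v.ravel()],1))*d.ravel()[:,None]+c['t']
    P[d.ravel()==0]=np.nan
    return P.reshape(400,640,3)
def proj(c,P):
    q=(np.atleast_2d(P)-c['t'])@c['R']
    return np.stack([c['cx']+c['f']*q[:,0]/-q[:,2],c['cy']-c['f']*q[:,1]/-q[:,2]],1)
E
python3 - <<'E'
from h import *
for n in ("scene","side"):
    c=cam(n); z=np.load(n+"0.npz"); p,d=z['p'],z['d']
    P=cloud(c,d); hsv=cv2.cvtColor(p,cv2.COLOR_RGB2HSV)
    tab=P[(abs(P[...,2])<15)]; print(n,'table z',np.nanmedian(tab[:,2]),np.nanstd(tab[:,2]))
    red=(((hsv[...,0]<6)|(hsv[...,0]>174))&(hsv[...,1]>200)).astype(np.uint8)
    cnts,_=cv2.findContours(red,cv2.RETR_EXTERNAL,cv2.CHAIN_APPROX_NONE)
    for k in cnts:
        if cv2.contourArea(k)<500: continue
        m=np.zeros_like(red); cv2.drawContours(m,[k],-1,1,-1)
        Q=P[(m>0)&(red>0)]; zt=np.nanpercentile(Q[:,2],90)
        T=Q[abs(Q[:,2]-zt)<6]
        (cx,cy),(w,h),a=cv2.minAreaRect(T[:,:2].astype(np.float32)); print(' red',k.mean(0)[0],'top',zt,'rect',cx,cy,w,h,a); print(cv2.boxPoints(((cx,cy),(w,h),a)).round(1).tolist())
    for nm,lo,hi,zz in (('benchtop',112,128,120),):
        M=(P[...,2]>lo)&(P[...,2]<hi)&(P[...,0]>200)&(P[...,1]>-400)
        nn,l,st,ce=cv2.connectedComponentsWithStats(M.astype(np.uint8))
        i=1+st[1:,4].argmax(); T=P[l==i]; r=cv2.minAreaRect(T[:,:2].astype(np.float32)); print(nm,ce[i],r,np.nanmedian(T[:,2])); print(cv2.boxPoints(r).round(1).tolist())
    M=((hsv[...,2]<55)&(abs(P[...,2]-3)<8)).astype(np.uint8)
    nn,l,st,ce=cv2.connectedComponentsWithStats(M); i=1+st[1:,4].argmax(); T=P[l==i]; r=cv2.minAreaRect(T[:,:2].astype(np.float32)); print('mat',ce[i],r,np.nanmedian(T[:,2]));print(cv2.boxPoints(r).round(1).tolist())
E
python3 - <<'E'
import cv2
a=cv2.imread('pics/scene0.png');cv2.imwrite('pics/c1.png',cv2.resize(a[200:330,340:500],None,fx=4.5,fy=4.5,interpolation=cv2.INTER_CUBIC))
a=cv2.imread('pics/side0.png');cv2.imwrite('pics/c2.png',cv2.resize(a[90:230,170:340],None,fx=4.2,fy=4.2,interpolation=cv2.INTER_CUBIC))
E
```

```text
scene table z 0.026717479145645484 2.2796294089165374
 red [436.02531646 282.20886076] top 40.51854051573056 rect 448.1135559082031 296.95135498046875 149.43563842773438 62.3213005065918 86.28137969970703
[[412.20001220703125, 224.39999389648438], [474.3999938964844, 220.39999389648438], [484.1000061035156, 369.5], [421.8999938964844, 373.5]]
 red [491.92093023 206.54883721] top 53.793785486113016 rect 216.8458251953125 270.2283020019531 84.97850799560547 197.62379455566406 2.918224811553955
[[169.39999389648438, 366.70001220703125], [179.39999389648438, 169.39999389648438], [264.29998779296875, 173.6999969482422], [254.1999969482422, 371.1000061035156]]
benchtop [213.24695394 284.23878158] ((764.1057739257812, 16.609619140625), (274.10504150390625, 201.75848388671875), 8.026771545410156) 119.93996006571649
[[614.2999877929688, 97.4000015258789], [642.5, -102.4000015258789], [913.9000244140625, -64.0999984741211], [885.7000122070312, 135.60000610351562]]
mat [233.88349049 143.59117788] ((488.8690185546875, -311.45794677734375), (316.3906555175781, 179.2957763671875), 0.5369561314582825) 2.960719515909773
[[329.79998779296875, -223.3000030517578], [331.5, -402.6000061035156], [647.9000244140625, -399.6000061035156], [646.2000122070312, -220.3000030517578]]
side table z -0.4340755004485004 2.8377991516888232
benchtop [248.80862964 148.33359968] ((766.4009399414062, 15.307228088378906), (276.86993408203125, 202.52598571777344), 8.196937561035156) 119.37372460520174
[[614.9000244140625, 95.80000305175781], [643.7999877929688, -104.69999694824219], [917.9000244140625, -65.19999694824219], [889.0, 135.3000030517578]]
mat [446. 182.] ((349.6445007324219, -321.2178955078125), (0.0, 0.0), 0.0) 3.212915551352694
[[349.6000061035156, -321.20001220703125], [349.6000061035156, -321.20001220703125], [349.6000061035156, -321.20001220703125], [349.6000061035156, -321.20001220703125]]
```

View pics/c1.png

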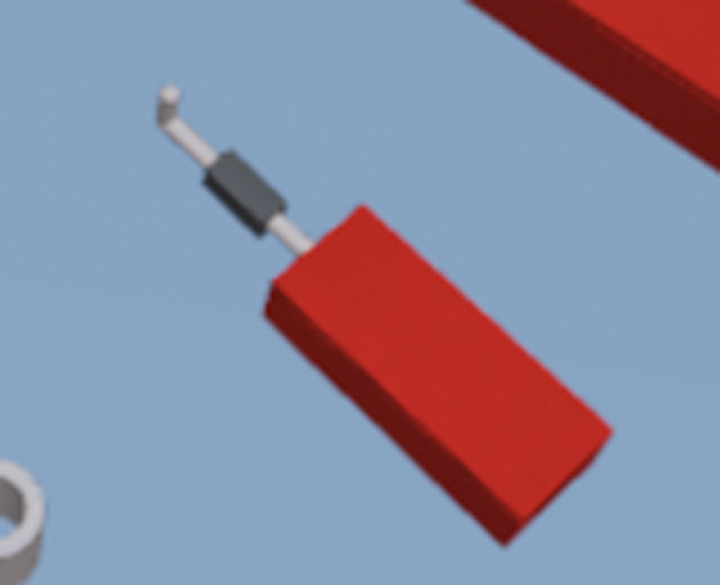

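View pics/c2.png

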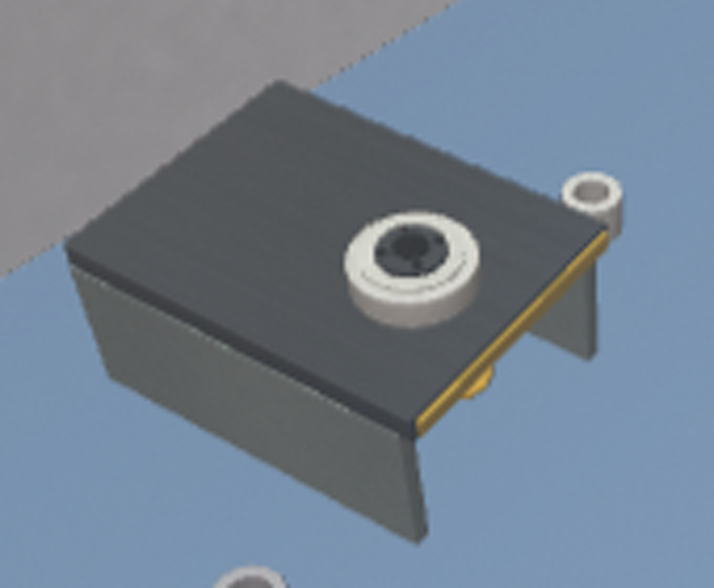

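The chosen holster measures 149 x 62 mm with its top at about 40 mm, which matches the size given. The decoy measures 198 x 85 mm. The close crop shows the dark neck at scene (394,243) and the tip at (377,222). The side crop shows the eye peeking out at about (284,180).

```bash
python3 - <<'E'
from h import *
s=env.state(); T=R.from_euler('xyz',s['tcp_rot']).as_matrix(); c=cam('wrist')
print('cam in tool',(T.T@(c['t']-s['eef_pos'])).round(1),'cam axes in tool (look)',(T.T@-c['R'][:,2]).round(3),'right',(T.T@c['R'][:,0]).round(3)); print('tool x,y in world',T[:,0].round(3),T[:,1].round(3))
# bench frame
a=np.radians(8.1); bx=np.array([np.cos(a),np.sin(a)]); by=np.array([-bx[1],bx[0]])
for n in ("scene","side"):
    c=cam(n); z=np.load(n+"0.npz"); p,d=z['p'],z['d']; P=cloud(c,d); hsv=cv2.cvtColor(p,cv2.COLOR_RGB2HSV)
    # strip / yellow
    Y=((hsv[...,0]>15)&(hsv[...,0]<32)&(hsv[...,1]>150)&(hsv[...,2]>80))
    Y&=(np.linalg.norm(P[...,:2]-[640,0],axis=-1)<140)
    v,u=np.nonzero(Y); Q=P[Y]; 
    st=Q[Q[:,2]>95]; lo=Q[Q[:,2]<90]
    print(n,'strip n',len(st),'low n',len(lo))
    if len(st)>10:
        f=np.polyfit(st[:,1],st[:,0],1); print('front edge x=%.4f*y+%.2f'%tuple(f),'ang',np.degrees(np.arctan(-f[0])),'y rng',np.nanmin(st[:,1]),np.nanmax(st[:,1]), 'z',np.nanmin(st[:,2]),np.nanmax(st[:,2]))
    if len(lo): 
        for uu,vv,q in zip(u[Q[:,2]<90],v[Q[:,2]<90],lo): print(uu,vv,q.round(1))
    # low neck & tip
    lb=(abs(P[...,0]-445)<40)&(P[...,1]<222)&(P[...,1]>60)&(P[...,2]>5)
    v,u=np.nonzero(lb); Q=P[lb]; print('hook px',len(Q), Q[:,0].min(),Q[:,0].max(),Q[:,1].min(),Q[:,1].max(),Q[:,2].max())
    dark=lb&(hsv[...,2]<110); D=P[dark]; tp=D[D[:,2]>18]; print('neck',len(D),cv2.minAreaRect(tp[:,:2].astype(np.float32)), np.percentile(tp[:,2],80))
    t=Q[Q[:,2]>34]; print('tip',t.mean(0).round(1),len(t))
    # other objects near
    M=((P[...,2]>12)&(P[...,2]<80)&(np.linalg.norm(P[...,:2]-[600,0],axis=-1)<450)).astype(np.uint8)
    nn,l,stt,ce=cv2.connectedComponentsWithStats(M)
    for i in range(1,nn):
        if stt[i,4]>60: T=P[l==i]; print('  obj px',ce[i].round(),'n',stt[i,4],'min',np.nanmin(T,0).round(),'max',np.nanmax(T,0).round())
E
```

```text
cam in tool [  83.1    0.2 -169.6] cam axes in tool (look) [-0.293 -0.     0.956] right [-0.  1.  0.]
tool x,y in world [0.953 0.303 0.   ] [ 0.303 -0.953 -0.001]
scene strip n 65 low n 0
front edge x=-0.1411*y+631.20 ang 8.029803382115768 y rng -94.42018361079454 88.83106501119624 z 113.33191423035214 121.07520878716423
hook px 353 405.4290476902583 473.45422304844095 115.76517166417608 221.95738031986943 42.81012028856162
neck 168 ((443.5406188964844, 191.79464721679688), (77.82791137695312, 27.175209045410156), 64.02565002441406) 23.212874537315315
tip [441.2 158.1  38.6] 24
  obj px [467. 196.] n 1343 min [185. 170.  12.] max [262. 288.  56.]
  obj px [179. 225.] n 343 min [ 721. -213.   12.] max [ 765. -167.   40.]
  obj px [432. 277.] n 2845 min [411. 116.  12.] max [484. 374.  43.]
  obj px [251. 327.] n 1760 min [628. -52.  12.] max [912. 135.  80.]
  obj px [338. 316.] n 461 min [621. 187.  12.] max [665. 230.  54.]
  obj px [377. 381.] n 2012 min [636. 299.  12.] max [731. 394.  51.]
side strip n 4 low n 10
286 178 [653.5   2.6  63.9]
285 179 [653.7   6.2  62.8]
284 180 [65
[... 268 characters left out ...]
726191150864 221.69049733017556 40.48715453305647
neck 164 ((433.8897399902344, 154.476318359375), (75.87510681152344, 15.927143096923828), 88.56694793701172) 22.219882334661953
tip [445.4 180.   37.9] 38
  obj px [311. 136.] n 134 min [ 722. -213.   12.] max [ 767. -173.   37.]
  obj px [306. 163.] n 164 min [ 656. -100.   12.] max [699. -82.  79.]
  obj px [231. 189.] n 1204 min [628.  84.  12.] max [887. 134.  80.]
  obj px [230. 236.] n 383 min [621. 186.  13.] max [663. 228.  52.]
  obj px [171. 267.] n 1565 min [634. 297.  12.] max [733. 395.  50.]
  obj px [263. 312.] n 2769 min [412. 114.  12.] max [484. 372.  43.]
  obj px [368. 349.] n 1507 min [183. 166.  47.] max [261. 289.  56.]
```

```bash
cat >> h.py <<'E'
import json
def Rt(yaw,tilt=0):
    """tool x = heading 'yaw' (deg); tool z down, leaning by tilt deg towards -toolx heading"""
    y=np.radians(yaw);b=np.radians(tilt)
    hx=np.array([np.cos(y),np.sin(y),0]);up=np.array([0,0,1.])
    x=hx*np.cos(b)-up*np.sin(b); z=-hx*np.sin(b)-up*np.cos(b)
    return np.stack([x,np.cross(z,x),z],1)
def plan(pos,Rm,claw=-1,start=None,n=None,vmax=55,wmax=9.5,dig=3):
    if start is None:
        s=env.state(); p0=np.array(s['eef_pos']);R0=R.from_euler('xyz',s['tcp_rot'])
    else: p0,R0=start[0],R.from_matrix(start[1])
    R1=R.from_matrix(Rm); rv=(R0.inv()*R1).as_rotvec(); pos=np.array(pos,float)
    n=n or max(1,int(np.ceil(max(np.linalg.norm(pos-p0)/vmax,np.degrees(np.linalg.norm(rv))/wmax))))
    rows=[];Rc=R0;step=(pos-p0)/n
    for i in range(n):
        d=Rc.inv().apply(step)/800; w=(rv/n)/(np.pi/2)
        rows.append(dict(zip(('dx','dy','dz','rx','ry','rz'),[round(float(v),dig) for v in list(d)+list(w)]),claw=claw))
        Rc=Rc*R.from_rotvec(rv/n)
    for i in range(0,n,10): print(len(rows[i:i+10]),json.dumps(rows[i:i+10]))
    return pos,Rm
def pose():
    s=env.state(); T=R.from_euler('xyz',s['tcp_rot']).as_matrix()
    print('t %.2f'%s['t'],'tcp',np.round(s['eef_pos'],1),'toolx yaw %.2f'%np.degrees(np.arctan2(T[1,0],T[0,0])),'z',T[:,2].round(3),'F',np.round(s['ft_force'],1),'open %.3f'%s['opening'],'j',np.round(s['joints'],2))
    return s
E
python3 - <<'E'
from h import *
s=pose()
c=cam('scene')
uv=proj(c,[[600,0,0]])
# hook points
c2=cam('side')
print('tip scene',onz(c,[377.6,220.4],41),'neck scene',onz(c,[395.5,240.7],22))
print('tip side',onz(c2,[322,262],41))
plan([480,-40,290],Rt(188,20))
E
python3 - <<'E'
import cv2
a=cv2.imread('pics/side0.png');cv2.imwrite('pics/c3.png',cv2.resize(a[250:330,260:340],None,fx=7,fy=7,interpolation=cv2.INTER_CUBIC))
E
```

```text
t 0.15 tcp [ 189.3 -595.4  214.2] toolx yaw 17.63 z [-0.     0.001 -1.   ] F [0.4 0.4 0. ] open 1.003 j [-1.37  0.49  1.56  0.    1.09 -0.11]
tip scene [[431.3447673  120.28247975  41.        ]] neck scene [[432.63203675 175.42782463  22.        ]]
tip side [[426.77586838 121.12437542  41.        ]]
10 [{"dx": 0.031, "dy": -0.031, "dz": -0.005, "rx": -0.018, "ry": -0.002, "rz": -0.104, "claw": -1}, {"dx": 0.035, "dy": -0.025, "dz": -0.006, "rx": -0.018, "ry": -0.002, "rz": -0.104, "claw": -1}, {"dx": 0.039, "dy": -0.019, "dz": -0.007, "rx": -0.018, "ry": -0.002, "rz": -0.104, "claw": -1}, {"dx": 0.042, "dy": -0.012, "dz": -0.007, "rx": -0.018, "ry": -0.002, "rz": -0.104, "claw": -1}, {"dx": 0.043, "dy": -0.005, "dz": -0.008, "rx": -0.018, "ry": -0.002, "rz": -0.104, "claw": -1}, {"dx": 0.043, "dy": 0.002, "dz": -0.008, "rx": -0.018, "ry": -0.002, "rz": -0.104, "claw": -1}, {"dx": 0.042, "dy": 0.009, "dz": -0.008, "rx": -0.018, "ry": -0.002, "rz": -0.104, "claw": -1}, {"dx": 0.04, "dy": 0.016, "dz": -0.008, "rx": -0.018, "ry": -0.002, "rz": -0.104, "claw": -1}, {"dx": 0.037, "dy": 0.0
[... 236 characters left out ...]
002, "rz": -0.104, "claw": -1}, {"dx": 0.022, "dy": 0.038, "dz": -0.005, "rx": -0.018, "ry": -0.002, "rz": -0.104, "claw": -1}, {"dx": 0.015, "dy": 0.041, "dz": -0.004, "rx": -0.018, "ry": -0.002, "rz": -0.104, "claw": -1}, {"dx": 0.008, "dy": 0.043, "dz": -0.002, "rx": -0.018, "ry": -0.002, "rz": -0.104, "claw": -1}, {"dx": 0.001, "dy": 0.044, "dz": -0.001, "rx": -0.018, "ry": -0.002, "rz": -0.104, "claw": -1}, {"dx": -0.006, "dy": 0.043, "dz": 0.0, "rx": -0.018, "ry": -0.002, "rz": -0.104, "claw": -1}, {"dx": -0.013, "dy": 0.042, "dz": 0.001, "rx": -0.018, "ry": -0.002, "rz": -0.104, "claw": -1}, {"dx": -0.02, "dy": 0.039, "dz": 0.003, "rx": -0.018, "ry": -0.002, "rz": -0.104, "claw": -1}]
```

View pics/c3.png

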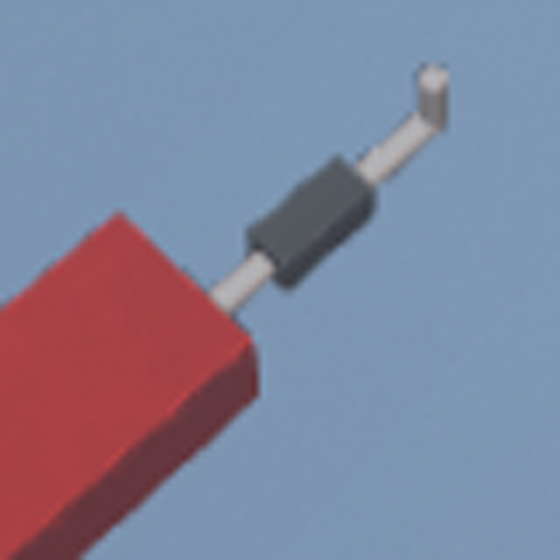

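arm_command:
  steps:
    - {"dx":0.031,"dy":-0.031,"dz":-0.005,"rx":-0.018,"ry":-0.002,"rz":-0.104,"claw":-1}
    - {"dx":0.035,"dy":-0.025,"dz":-0.006,"rx":-0.018,"ry":-0.002,"rz":-0.104,"claw":-1}
    - {"dx":0.039,"dy":-0.019,"dz":-0.007,"rx":-0.018,"ry":-0.002,"rz":-0.104,"claw":-1}
    - {"dx":0.042,"dy":-0.012,"dz":-0.007,"rx":-0.018,"ry":-0.002,"rz":-0.104,"claw":-1}
    - {"dx":0.043,"dy":-0.005,"dz":-0.008,"rx":-0.018,"ry":-0.002,"rz":-0.104,"claw":-1}
    - {"dx":0.043,"dy":0.002,"dz":-0.008,"rx":-0.018,"ry":-0.002,"rz":-0.104,"claw":-1}
    - {"dx":0.042,"dy":0.009,"dz":-0.008,"rx":-0.018,"ry":-0.002,"rz":-0.104,"claw":-1}
    - {"dx":0.04,"dy":0.016,"dz":-0.008,"rx":-0.018,"ry":-0.002,"rz":-0.104,"claw":-1}
    - {"dx":0.037,"dy":0.023,"dz":-0.007,"rx":-0.018,"ry":-0.002,"rz":-0.104,"claw":-1}
    - {"dx":0.033,"dy":0.029,"dz":-0.006,"rx":-0.018,"ry":-0.002,"rz":-0.104,"claw":-1}

```text
t: 1.4
eef_pos: [345.5, -272.4, 253.4]
tcp_rot: [2.99, 0.208, 1.985]
ft_force: [0.1, 0.0, 0.7]
opening: 0.997
```

```bash
python3 - <<'E'
from h import *
s=pose()
plan([490,-25,250],Rt(188,35))
E
```

```text
t 1.40 tcp [ 345.5 -272.4  253.4] toolx yaw 113.75 z [ 0.22  -0.126 -0.967] F [0.1 0.  0.7] open 0.997 j [-0.87  0.08  2.08  0.13  0.74 -1.39]
8 [{"dx": 0.026, "dy": 0.037, "dz": 0.001, "rx": -0.031, "ry": -0.02, "rz": -0.096, "claw": -1}, {"dx": 0.02, "dy": 0.04, "dz": 0.002, "rx": -0.031, "ry": -0.02, "rz": -0.096, "claw": -1}, {"dx": 0.014, "dy": 0.042, "dz": 0.003, "rx": -0.031, "ry": -0.02, "rz": -0.096, "claw": -1}, {"dx": 0.007, "dy": 0.044, "dz": 0.005, "rx": -0.031, "ry": -0.02, "rz": -0.096, "claw": -1}, {"dx": 0.001, "dy": 0.044, "dz": 0.007, "rx": -0.031, "ry": -0.02, "rz": -0.096, "claw": -1}, {"dx": -0.005, "dy": 0.043, "dz": 0.009, "rx": -0.031, "ry": -0.02, "rz": -0.096, "claw": -1}, {"dx": -0.012, "dy": 0.042, "dz": 0.012, "rx": -0.031, "ry": -0.02, "rz": -0.096, "claw": -1}, {"dx": -0.017, "dy": 0.039, "dz": 0.014, "rx": -0.031, "ry": -0.02, "rz": -0.096, "claw": -1}]
```

arm_command:
  steps:
    - {"dx":0.026,"dy":0.037,"dz":0.001,"rx":-0.031,"ry":-0.02,"rz":-0.096,"claw":-1}
    - {"dx":0.02,"dy":0.04,"dz":0.002,"rx":-0.031,"ry":-0.02,"rz":-0.096,"claw":-1}
    - {"dx":0.014,"dy":0.042,"dz":0.003,"rx":-0.031,"ry":-0.02,"rz":-0.096,"claw":-1}
    - {"dx":0.007,"dy":0.044,"dz":0.005,"rx":-0.031,"ry":-0.02,"rz":-0.096,"claw":-1}
    - {"dx":0.001,"dy":0.044,"dz":0.007,"rx":-0.031,"ry":-0.02,"rz":-0.096,"claw":-1}
    - {"dx":-0.005,"dy":0.043,"dz":0.009,"rx":-0.031,"ry":-0.02,"rz":-0.096,"claw":-1}
    - {"dx":-0.012,"dy":0.042,"dz":0.012,"rx":-0.031,"ry":-0.02,"rz":-0.096,"claw":-1}
    - {"dx":-0.017,"dy":0.039,"dz":0.014,"rx":-0.031,"ry":-0.02,"rz":-0.096,"claw":-1}
    - {"claw":-1}

```text
$.steps[8]: bad value
```

```bash
python3 - <<'E'
from h import *
s=pose(); c=cam('wrist'); p,d=env.read_camera('wrist')
print('cam',c['t'].round(1),'look',(-c['R'][:,2]).round(3))
np.savez('w1.npz',p=p,d=d,t=c['t'],R=c['R'],f=c['f'],cx=c['cx'],cy=c['cy'])
cv2.imwrite('pics/w1.png',p[:,:,::-1])
print(proj(c,[[631,-2,60],[676,4,60],[631,-2,110]]).round())
E
```

```text
t 1.40 tcp [ 345.5 -272.4  253.4] toolx yaw 113.75 z [ 0.22  -0.126 -0.967] F [0.1 0.  0.7] open 0.997 j [-0.87  0.08  2.08  0.13  0.74 -1.39]
cam [ 275.9 -176.9  400.3] look [ 0.324 -0.382 -0.865]
[[627.  21.]
 [653.  35.]
 [679.  21.]]
```

View pics/w1.png

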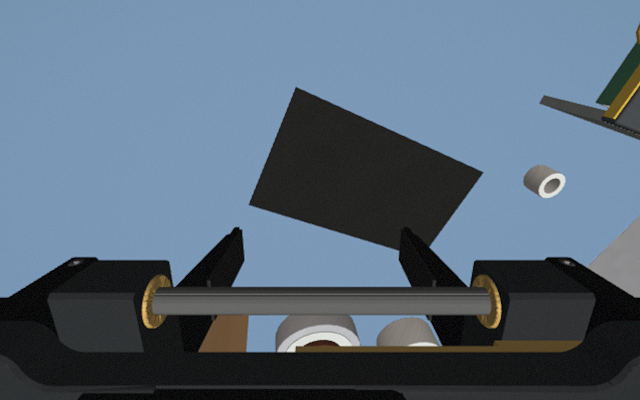

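That call was refused because a row needs all of its keys. The picture, taken before any motion, shows the mat at (365,165) and the green drawer front at (620,70).

arm_command:
  steps:
    - {"dx":0.026,"dy":0.037,"dz":0.001,"rx":-0.031,"ry":-0.02,"rz":-0.096,"claw":-1}
    - {"dx":0.02,"dy":0.04,"dz":0.002,"rx":-0.031,"ry":-0.02,"rz":-0.096,"claw":-1}
    - {"dx":0.014,"dy":0.042,"dz":0.003,"rx":-0.031,"ry":-0.02,"rz":-0.096,"claw":-1}
    - {"dx":0.007,"dy":0.044,"dz":0.005,"rx":-0.031,"ry":-0.02,"rz":-0.096,"claw":-1}
    - {"dx":0.001,"dy":0.044,"dz":0.007,"rx":-0.031,"ry":-0.02,"rz":-0.096,"claw":-1}
    - {"dx":-0.005,"dy":0.043,"dz":0.009,"rx":-0.031,"ry":-0.02,"rz":-0.096,"claw":-1}
    - {"dx":-0.012,"dy":0.042,"dz":0.012,"rx":-0.031,"ry":-0.02,"rz":-0.096,"claw":-1}
    - {"dx":-0.017,"dy":0.039,"dz":0.014,"rx":-0.031,"ry":-0.02,"rz":-0.096,"claw":-1}
    - {"dx":0,"dy":0,"dz":0,"rx":0,"ry":0,"rz":0,"claw":-1}

```text
t: 2.58
eef_pos: [489.2, -6.9, 254.0]
tcp_rot: [-3.129, 0.613, -2.959]
ft_force: [-0.5, -0.2, -0.2]
opening: 0.999
```

```bash
python3 - <<'E'
from h import *
s=pose(); c=cam('wrist'); p,d=env.read_camera('wrist')
print('cam',c['t'].round(1),'look',(-c['R'][:,2]).round(3))
np.savez('w2.npz',p=p,d=d,t=c['t'],R=c['R'],f=c['f'],cx=c['cx'],cy=c['cy'])
cv2.imwrite('pics/w2.png',p[:,:,::-1])
print(proj(c,[[631,-2,60],[676,4,60],[631,-2,110]]).round())
E
```

```text
t 2.58 tcp [489.2  -6.9 254. ] toolx yaw -169.54 z [ 0.568  0.092 -0.818] F [-0.5 -0.2 -0.2] open 0.999 j [-0.29  0.09  2.21  0.75  0.38 -2.68]
cam [326.6 -34.9 345.1] look [ 0.777  0.131 -0.616]
[[308. 169.]
 [308. 190.]
 [307. 198.]]
```

View pics/w2.png

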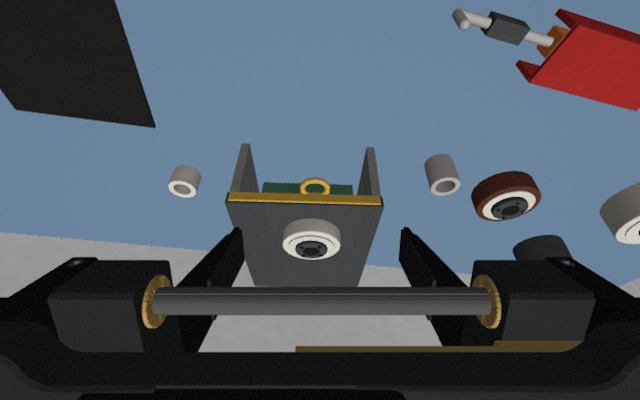

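The view is upside down. The ring shows at (315,186) above the yellow ledge strip (y≈198), and the neck is at (506,27). Joint 6 is close to its limit here, so I will measure now and back away.

```bash
python3 - <<'E'
from h import *
z=np.load('w2.npz'); p,d=z['p'],z['d']; c=dict(t=z['t'],R=z['R'],f=float(z['f']),cx=float(z['cx']),cy=float(z['cy']))
P=cloud(c,d); hsv=cv2.cvtColor(p,cv2.COLOR_RGB2HSV)
cv2.imwrite('pics/c4.png',cv2.resize(p[135:210,220:390,::-1],None,fx=4.5,fy=4.5,interpolation=cv2.INTER_CUBIC))
Y=((hsv[...,0]>15)&(hsv[...,0]<32)&(hsv[...,1]>120)&(hsv[...,2]>70)); Y[230:]=0
st=P[Y&(P[...,2]>95)]; f=np.polyfit(st[:,1],st[:,0],1); print('strip',f,'y',st[:,1].min(),st[:,1].max())
ring=Y&(P[...,2]<85); v,u=np.nonzero(ring); Q=P[ring]; print(len(Q),np.median(Q,0).round(1),'z',np.percentile(Q[:,2],[5,50,95]).round(1), 'u',u.min(),u.max(),'v',v.min(),v.max())
th=np.arctan(-f[0]); th=np.radians(8.05); o=np.array([631,-2.2]); B=np.array([[np.cos(th),np.sin(th)],[-np.sin(th),np.cos(th)]])
q=(Q[:,:2]-o)@B.T; print('bench x',np.percentile(q[:,0],[0,5,50,95,100]).round(1),'y',np.percentile(q[:,1],[0,5,50,95,100]).round(1))
# outer outline top row: fit circle on plane z=60 with contour points of ring outer (v small)
pts=[]
for uu in range(u.min(),u.max()+1):
    vv=v[u==uu].min(); pts.append([uu,vv-0.5])
X=onz(c,np.array(pts,float),60)[:,:2]; xb=(X-o)@B.T; print(xb.round(1).tolist())
from scipy.optimize import least_squares
r=least_squares(lambda a:np.hypot(xb[:,0]-a[0],xb[:,1]-a[1])-23,[45,8]); print('circle r23',r.x,np.abs(r.fun).max())
g=P[(hsv[...,0]>60)&(hsv[...,0]<95)&(hsv[...,1]>80)&(P[...,0]>600)&(P[...,2]>5)]; 
if len(g): gb=(g[:,:2]-o)@B.T; print('green x',np.percentile(gb[:,0],[5,50,95]),'y',gb[:,1].min(),gb[:,1].max())
print(proj(c,[[430,120,41],[432.6,175.4,22]]))
E
```

```text
strip [-1.43231918e-01  6.29962740e+02] y -100.06081948496909 89.61067893482766
332 [664.9  10.6  61.5] z [29.1 61.5 63.9] u 246 370 v 178 195
bench x [ 18.5  20.3  35.   87.4 117.6] y [-90.3 -42.1   8.7  30.6  86.4]Traceback (most recent call last):
  File "<stdin>", line 13, in <module>
    return umr_minimum(a, axis, None, out, keepdims, initial, where)
ValueError: zero-size array to reduction operation minimum which has no identity
```

View pics/c4.png

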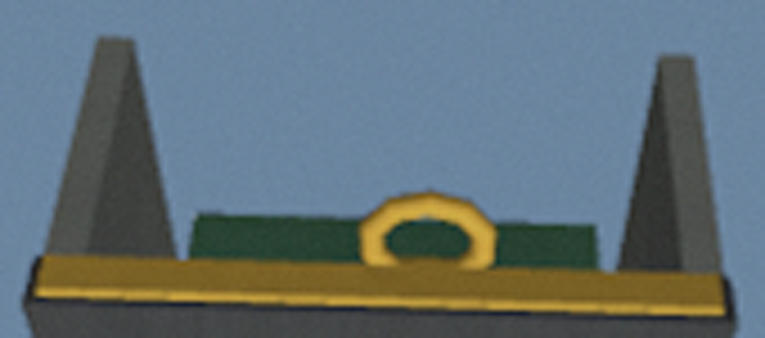

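```bash
python3 - <<'E'
from h import *
z=np.load('w2.npz'); p,d=z['p'],z['d']; c=dict(t=z['t'],R=z['R'],f=float(z['f']),cx=float(z['cx']),cy=float(z['cy']))
hsv=cv2.cvtColor(p,cv2.COLOR_RGB2HSV); P=cloud(c,d)
th=np.radians(8.05); o=np.array([630.3,-2.2]); B=np.array([[np.cos(th),np.sin(th)],[-np.sin(th),np.cos(th)]])
Y=((hsv[...,0]>15)&(hsv[...,0]<32)&(hsv[...,1]>120)&(hsv[...,2]>70))
Y[:170]=0;Y[193:]=0;Y[:,:297]=0;Y[:,333:]=0
v,u=np.nonzero(Y); pts=[]
for uu in range(u.min(),u.max()+1):
    if (u==uu).any(): pts.append([uu,v[u==uu].min()-0.3])
for vv in range(183,191): pts+= [[u[v==vv].min()-.3,vv],[u[v==vv].max()+.3,vv]]
xb=(onz(c,np.array(pts),61)[:,:2]-o)@B.T
from scipy.optimize import least_squares
r=least_squares(lambda a:np.hypot(xb[:,0]-a[0],xb[:,1]-a[1])-23,[45,8],loss='soft_l1'); print('circle r23',r.x,np.abs(r.fun).max(),u.min(),u.max(),v.min())
C=o+B.T@r.x; print('world',C)
# side walls/strip ends in image: lateral check of bench middle via wall front edges & green edges
st=(hsv[...,0]>15)&(hsv[...,0]<32)&(hsv[...,1]>120)&(P[...,2]>95); st[230:]=0
vv,uu=np.nonzero(st); print('strip u',uu.min(),uu.max()); 
e=onz(c,[[uu.min()-.5,vv[uu==uu.min()].mean()],[uu.max()+.5,vv[uu==uu.max()].mean()]],112); print(((e[:,:2]-o)@B.T).round(1))
# green edges at row ~187 -> crop 190..598
e=onz(c,[[220+190/4.5,135+235/4.5],[220+598/4.5,135+245/4.5]],50)
q=rays(c,[[220+190/4.5,135+235/4.5],[220+598/4.5,135+245/4.5]])
for rr in q: # intersect plane bench x=92
    nb=B[0]; k=(92-(c['t'][:2]-o)@nb)/(rr[:2]@nb); X=c['t']+k*rr; print('green edge', ((X[:2]-o)@B.T).round(1),X[2].round(1))
cv2.imwrite('pics/c5.png',cv2.resize(p[0:110,440:640,::-1],None,fx=4,fy=4,interpolation=cv2.INTER_CUBIC))
E
```

```text
circle r23 [40.46090058  9.72760577] 1.5627842264882688 300 330 178
world [668.99998172  13.0977843 ]
strip u 228 404
[[  1.1 -98.4]
 [ 60.4 138.5]]
green edge [ 92.  -77.7] 19.2
green edge [92. 74.] 18.2
```

View pics/c5.png

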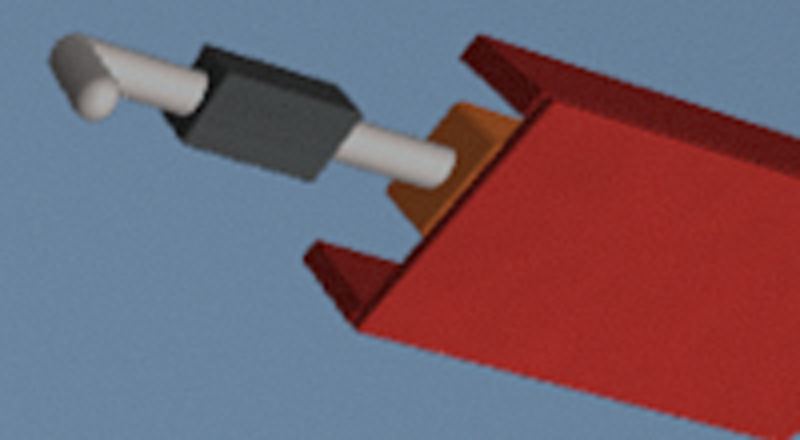

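```bash
python3 - <<'E'
from h import *
z=np.load('w2.npz'); c=dict(t=z['t'],R=z['R'],f=float(z['f']),cx=float(z['cx']),cy=float(z['cy']))
print(onz(c,[464.2,24.3],41), onz(c,[440+267/4,128/4],22))
print('holster front roof corners',onz(c,[[440+548/4,96/4],[440+358/4,326/4]],39))
s=pose()
a=plan([450,60,280],Rt(140,0))
plan([432.5,174,150],Rt(88,0),start=a)
E
```

```text
[[428.82663281 115.682399    41.        ]] [[434.35405296 171.07546742  22.        ]]
holster front roof corners [[410.52728083 219.90126647  39.        ]
 [471.0160136  217.67500185  39.        ]]
t 2.62 tcp [488.9  -7.6 253.9] toolx yaw -169.49 z [ 0.568  0.091 -0.818] F [-0.5 -0.2  0.1] open 1.003 j [-0.29  0.09  2.21  0.75  0.38 -2.68]
7 [{"dx": 0.001, "dy": 0.013, "dz": -0.007, "rx": 0.023, "ry": 0.053, "rz": 0.077, "claw": -1}, {"dx": 0.003, "dy": 0.013, "dz": -0.007, "rx": 0.023, "ry": 0.053, "rz": 0.077, "claw": -1}, {"dx": 0.005, "dy": 0.012, "dz": -0.007, "rx": 0.023, "ry": 0.053, "rz": 0.077, "claw": -1}, {"dx": 0.007, "dy": 0.011, "dz": -0.007, "rx": 0.023, "ry": 0.053, "rz": 0.077, "claw": -1}, {"dx": 0.009, "dy": 0.01, "dz": -0.007, "rx": 0.023, "ry": 0.053, "rz": 0.077, "claw": -1}, {"dx": 0.011, "dy": 0.008, "dz": -0.006, "rx": 0.023, "ry": 0.053, "rz": 0.077, "claw": -1}, {"dx": 0.012, "dy": 0.006, "dz": -0.005, "rx": 0.023, "ry": 0.053, "rz": 0.077, "claw": -1}]
6 [{"dx": 0.018, "dy": 0.016, "dz": 0.027, "rx": 0.0, "ry": 0.0, "rz": 0.096, "claw": -1}, {"dx": 0.02, "dy": 0.013, "dz": 0.027, "rx": 0.0, "ry": 0.0, "rz": 0.096, "claw": -1}, {"dx": 0.022, "dy": 0.01, "dz": 0.027, "rx": 0.0, "ry": 0.0, "rz": 0.096, "claw": -1}, {"dx": 0.023, "dy": 0.006, "dz": 0.027, "rx": 0.0, "ry": 0.0, "rz": 0.096, "claw": -1}, {"dx": 0.024, "dy": 0.003, "dz": 0.027, "rx": 0.0, "ry": 0.0, "rz": 0.096, "claw": -1}, {"dx": 0.024, "dy": -0.001, "dz": 0.027, "rx": 0.0, "ry": 0.0, "rz": 0.096, "claw": -1}]
```

arm_command:
  steps:
    - {"dx":0.001,"dy":0.013,"dz":-0.007,"rx":0.023,"ry":0.053,"rz":0.077,"claw":-1}
    - {"dx":0.003,"dy":0.013,"dz":-0.007,"rx":0.023,"ry":0.053,"rz":0.077,"claw":-1}
    - {"dx":0.005,"dy":0.012,"dz":-0.007,"rx":0.023,"ry":0.053,"rz":0.077,"claw":-1}
    - {"dx":0.007,"dy":0.011,"dz":-0.007,"rx":0.023,"ry":0.053,"rz":0.077,"claw":-1}
    - {"dx":0.009,"dy":0.01,"dz":-0.007,"rx":0.023,"ry":0.053,"rz":0.077,"claw":-1}
    - {"dx":0.011,"dy":0.008,"dz":-0.006,"rx":0.023,"ry":0.053,"rz":0.077,"claw":-1}
    - {"dx":0.012,"dy":0.006,"dz":-0.005,"rx":0.023,"ry":0.053,"rz":0.077,"claw":-1}

```text
t: 3.5
eef_pos: [444.3, 44.6, 272.0]
tcp_rot: [3.106, 0.067, 2.574]
ft_force: [-0.6, -0.2, -0.2]
opening: 0.999
```

```bash
python3 - <<'E'
from h import *
s=pose()
plan([432,140,170],Rt(86.5,0))
E
```

```text
t 3.50 tcp [444.3  44.6 272. ] toolx yaw 147.48 z [ 0.075 -0.006 -0.997] F [-0.6 -0.2 -0.2] open 0.999 j [-0.05  0.14  1.93 -0.    1.   -1.05]
7 [{"dx": 0.012, "dy": 0.013, "dz": 0.018, "rx": 0.006, "ry": 0.004, "rz": 0.097, "claw": -1}, {"dx": 0.014, "dy": 0.011, "dz": 0.018, "rx": 0.006, "ry": 0.004, "rz": 0.097, "claw": -1}, {"dx": 0.015, "dy": 0.009, "dz": 0.018, "rx": 0.006, "ry": 0.004, "rz": 0.097, "claw": -1}, {"dx": 0.016, "dy": 0.006, "dz": 0.018, "rx": 0.006, "ry": 0.004, "rz": 0.097, "claw": -1}, {"dx": 0.017, "dy": 0.004, "dz": 0.018, "rx": 0.006, "ry": 0.004, "rz": 0.097, "claw": -1}, {"dx": 0.017, "dy": 0.002, "dz": 0.018, "rx": 0.006, "ry": 0.004, "rz": 0.097, "claw": -1}, {"dx": 0.017, "dy": -0.001, "dz": 0.018, "rx": 0.006, "ry": 0.004, "rz": 0.097, "claw": -1}]
```

arm_command:
  steps:
    - {"dx":0.012,"dy":0.013,"dz":0.018,"rx":0.006,"ry":0.004,"rz":0.097,"claw":-1}
    - {"dx":0.014,"dy":0.011,"dz":0.018,"rx":0.006,"ry":0.004,"rz":0.097,"claw":-1}
    - {"dx":0.015,"dy":0.009,"dz":0.018,"rx":0.006,"ry":0.004,"rz":0.097,"claw":-1}
    - {"dx":0.016,"dy":0.006,"dz":0.018,"rx":0.006,"ry":0.004,"rz":0.097,"claw":-1}
    - {"dx":0.017,"dy":0.004,"dz":0.018,"rx":0.006,"ry":0.004,"rz":0.097,"claw":-1}
    - {"dx":0.017,"dy":0.002,"dz":0.018,"rx":0.006,"ry":0.004,"rz":0.097,"claw":-1}
    - {"dx":0.017,"dy":-0.001,"dz":0.018,"rx":0.006,"ry":0.004,"rz":0.097,"claw":-1}
    - {"dx":0,"dy":0,"dz":0,"rx":0,"ry":0,"rz":0,"claw":-1}

```text
t: 4.5
eef_pos: [433.9, 134.3, 167.0]
tcp_rot: [-3.139, 0.003, 1.469]
ft_force: [-0.1, 0.4, 0.1]
opening: 0.998
```

```bash
python3 - <<'E'
from h import *
s=pose(); c=cam('wrist'); p,d=env.read_camera('wrist')
np.savez('w3.npz',p=p,d=d,t=c['t'],R=c['R'],f=c['f'],cx=c['cx'],cy=c['cy'])
cv2.imwrite('pics/w3.png',p[:,:,::-1])
hsv=cv2.cvtColor(p,cv2.COLOR_RGB2HSV); P=cloud(c,d)
lb=(hsv[...,2]<110)&(hsv[...,1]<90)&(P[...,2]>17)&(P[...,2]<27)&(P[...,1]<215); T=P[lb]
r=cv2.minAreaRect(T[:,:2].astype(np.float32)); print('neck top',len(T),r)
t=P[(P[...,2]>36)&(P[...,2]<46)&(P[...,1]<150)&(abs(P[...,0]-430)<25)]; print('tip',len(t),t.mean(0) if len(t) else '')
E
```

```text
t 4.50 tcp [433.9 134.3 167. ] toolx yaw 84.15 z [-0.003 -0.002 -1.   ] F [-0.1  0.4  0.1] open 0.998 j [ 0.16  0.32  2.02 -0.    0.81  0.26]
neck top 1957 ((403.7351989746094, 123.14818572998047), (718.79248046875, 131.75660705566406), 6.6209893226623535)
tip 69 [430.97678639 118.08862264  38.92413817]
```

View pics/w3.png

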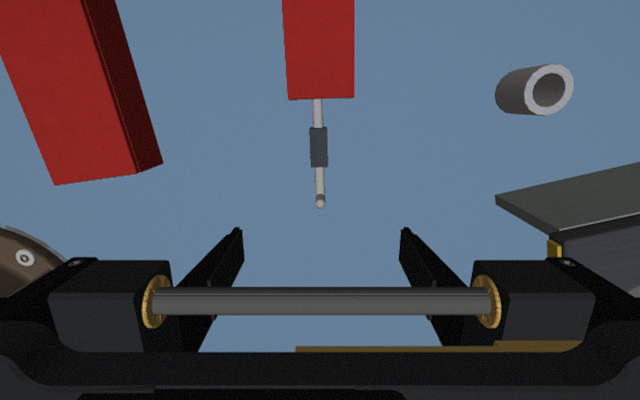

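```bash
python3 - <<'E'
from h import *
z=np.load('w3.npz'); p,d=z['p'],z['d']; c=dict(t=z['t'],R=z['R'],f=float(z['f']),cx=float(z['cx']),cy=float(z['cy']))
cv2.imwrite('pics/c6.png',cv2.resize(p[80:220,260:380,::-1],None,fx=4,fy=4,interpolation=cv2.INTER_CUBIC))
hsv=cv2.cvtColor(p,cv2.COLOR_RGB2HSV)
m=np.zeros((400,640),np.uint8); m[115:180,300:340]=(hsv[115:180,300:340,2]<105)
k=max(cv2.findContours(m,0,1)[0],key=cv2.contourArea); (a,b),wh,an=cv2.minAreaRect(k); print(a,b,wh,an, onz(c,[a,b],22))
m=np.zeros((400,640),np.uint8); m[195:210,310:330]=(hsv[195:210,310:330,1]<60)
print('tip',onz(c,[320.3,202.5],41)); 
bx=p[90:100,280:360]
print('mouth',onz(c,[[288.5,99.5],[354,97]],39))
E
```

```text
318.0682678222656 146.98040771484375 (40.42425537109375, 17.23114013671875) 88.02507019042969 [[434.33140487 173.34808294  22.        ]]
tip [[431.22323004 119.95462521  41.        ]]
mouth [[412.21365412 222.01724175  39.        ]
 [472.58882308 218.02325257  39.        ]]
```

View pics/c6.png

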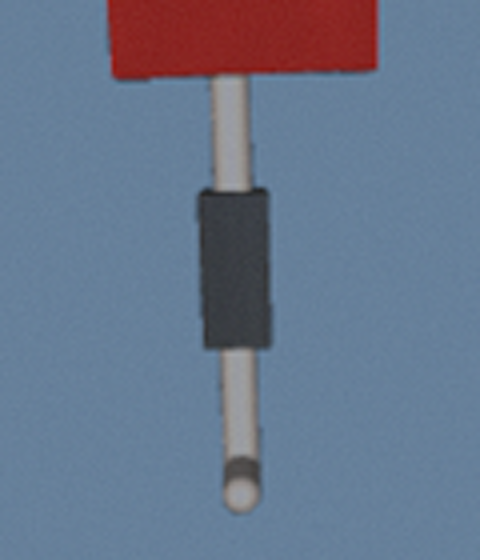

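```bash
python3 - <<'E'
from h import *
s=pose()
a=plan([434.2,171.5,60],Rt(86.6,0)); plan([434.2,171.5,4],Rt(86.6,0),start=a,vmax=30)
E
```

```text
t 4.55 tcp [434.2 134.1 167.5] toolx yaw 84.25 z [-0.002 -0.002 -1.   ] F [-0.2 -0.1  0.3] open 0.995 j [ 0.16  0.32  2.02 -0.    0.81  0.26]
3 [{"dx": 0.016, "dy": -0.001, "dz": 0.045, "rx": -0.0, "ry": 0.0, "rz": -0.009, "claw": -1}, {"dx": 0.016, "dy": -0.001, "dz": 0.045, "rx": -0.0, "ry": 0.0, "rz": -0.009, "claw": -1}, {"dx": 0.016, "dy": -0.001, "dz": 0.045, "rx": -0.0, "ry": 0.0, "rz": -0.009, "claw": -1}]
2 [{"dx": 0.0, "dy": 0.0, "dz": 0.035, "rx": 0.0, "ry": 0.0, "rz": 0.0, "claw": -1}, {"dx": 0.0, "dy": 0.0, "dz": 0.035, "rx": 0.0, "ry": 0.0, "rz": 0.0, "claw": -1}]
```

arm_command:
  steps:
    - {"dx":0.016,"dy":-0.001,"dz":0.045,"rx":0,"ry":0,"rz":-0.009,"claw":-1}
    - {"dx":0.016,"dy":-0.001,"dz":0.045,"rx":0,"ry":0,"rz":-0.009,"claw":-1}
    - {"dx":0.016,"dy":-0.001,"dz":0.045,"rx":0,"ry":0,"rz":-0.009,"claw":-1}
    - {"dx":0,"dy":0,"dz":0.025,"rx":0,"ry":0,"rz":0,"claw":-1}

```text
t: 5.05
eef_pos: [438.8, 170.2, 40.5]
tcp_rot: [3.133, 0.001, 1.528]
ft_force: [0.1, 0.2, 0.8]
opening: 0.999
```

```bash
python3 - <<'E'
from h import *
s=pose()
plan([434.2,171.5,4],Rt(86.6,0),vmax=25)
E
```

```text
t 5.05 tcp [438.8 170.2  40.5] toolx yaw 87.55 z [ 0.008 -0.002 -1.   ] F [0.1 0.2 0.8] open 0.999 j [ 0.23  0.55  2.1  -0.01  0.48  0.28]
2 [{"dx": 0.001, "dy": -0.003, "dz": 0.023, "rx": 0.003, "ry": 0.0, "rz": 0.005, "claw": -1}, {"dx": 0.001, "dy": -0.003, "dz": 0.023, "rx": 0.003, "ry": 0.0, "rz": 0.005, "claw": -1}]
```

arm_command:
  steps:
    - {"dx":0.001,"dy":-0.003,"dz":0.023,"rx":0.003,"ry":0,"rz":0.005,"claw":-1}
    - {"dx":0.001,"dy":-0.003,"dz":0.02,"rx":0.003,"ry":0,"rz":0.005,"claw":-1}
    - {"dx":0,"dy":0,"dz":0,"rx":0,"ry":0,"rz":0,"claw":-1}

```text
t: 5.42
eef_pos: [435.3, 170.2, 5.4]
tcp_rot: [-3.141, 0.002, 1.52]
ft_force: [-0.2, -0.1, 0.7]
opening: 1.001
```

```bash
python3 - <<'E'
from h import *
s=pose()
plan([434.2,171.5,4],Rt(86.6,0),vmax=25,dig=4)
E
```

```text
t 5.42 tcp [435.3 170.2   5.4] toolx yaw 87.06 z [-0.001 -0.002 -1.   ] F [-0.2 -0.1  0.7] open 1.001 j [ 0.23  0.62  2.12 -0.    0.4   0.29]
1 [{"dx": 0.0015, "dy": -0.0015, "dz": 0.0017, "rx": -0.0003, "ry": 0.0012, "rz": 0.0051, "claw": -1}]
```

arm_command:
  steps:
    - {"dx":0.001,"dy":-0.001,"dz":0.002,"rx":0,"ry":0,"rz":0.003,"claw":1}
    - {"dx":0,"dy":0,"dz":0,"rx":0,"ry":0,"rz":0,"claw":1}
    - {"dx":0,"dy":0,"dz":0,"rx":0,"ry":0,"rz":0,"claw":1}
    - {"dx":0,"dy":0,"dz":0,"rx":0,"ry":0,"rz":0,"claw":1}
    - {"dx":0,"dy":0,"dz":0,"rx":0,"ry":0,"rz":0,"claw":1}
    - {"dx":0,"dy":0,"dz":0,"rx":0,"ry":0,"rz":0,"claw":1}

```text
t: 6.18
eef_pos: [435.8, 171.1, 5.8]
tcp_rot: [3.138, 0.001, 1.516]
ft_force: [0.1, -0.2, 0.1]
opening: 0.427
```

```bash
python3 - <<'E'
from h import *
s=pose()
plan(s['eef_pos']+150*np.array([np.cos(np.radians(-93.5)),np.sin(np.radians(-93.5)),0])+[0,0,1],Rt(86.6,0),vmax=25,dig=4,claw=1)
E
```

```text
t 6.17 tcp [435.8 171.1   5.8] toolx yaw 86.88 z [ 0.003 -0.001 -1.   ] F [ 0.1 -0.2  0.1] open 0.427 j [ 0.23  0.62  2.12 -0.    0.4   0.29]
7 [{"dx": -0.0268, "dy": -0.0002, "dz": -0.0002, "rx": 0.0003, "ry": 0.0001, "rz": 0.0004, "claw": 1}, {"dx": -0.0268, "dy": -0.0002, "dz": -0.0002, "rx": 0.0003, "ry": 0.0001, "rz": 0.0004, "claw": 1}, {"dx": -0.0268, "dy": -0.0001, "dz": -0.0002, "rx": 0.0003, "ry": 0.0001, "rz": 0.0004, "claw": 1}, {"dx": -0.0268, "dy": -0.0001, "dz": -0.0002, "rx": 0.0003, "ry": 0.0001, "rz": 0.0004, "claw": 1}, {"dx": -0.0268, "dy": -0.0001, "dz": -0.0002, "rx": 0.0003, "ry": 0.0001, "rz": 0.0004, "claw": 1}, {"dx": -0.0268, "dy": -0.0001, "dz": -0.0002, "rx": 0.0003, "ry": 0.0001, "rz": 0.0004, "claw": 1}, {"dx": -0.0268, "dy": -0.0001, "dz": -0.0002, "rx": 0.0003, "ry": 0.0001, "rz": 0.0004, "claw": 1}]
```

arm_command:
  steps:
    - {"dx":0,"dy":-0.001,"dz":0.0025,"rx":0,"ry":0,"rz":0,"claw":1}
    - {"dx":0,"dy":0,"dz":0,"rx":0,"ry":0,"rz":0,"claw":1}
    - {"dx":0,"dy":0,"dz":0,"rx":0,"ry":0,"rz":0,"claw":1}
    - {"dx":0,"dy":0,"dz":0,"rx":0,"ry":0,"rz":0,"claw":1}
    - {"dx":0,"dy":0,"dz":0,"rx":0,"ry":0,"rz":0,"claw":1}

```text
t: 6.8
eef_pos: [435.0, 171.1, 3.6]
tcp_rot: [3.139, 0.001, 1.516]
ft_force: [0.5, 0.4, 0.5]
opening: 0.184
```

```bash
python3 - <<'E'
from h import *
s=pose()
E
```

```text
t 6.80 tcp [435.  171.1   3.6] toolx yaw 86.88 z [ 0.003 -0.001 -1.   ] F [0.5 0.4 0.5] open 0.184 j [ 0.23  0.63  2.12 -0.    0.39  0.29]
```

Gripped at 0.184 × 95 ≈ 17.5 mm, which is the neck. Next I draw it out by about 150 mm.

arm_command:
  steps:
    - {"dx":-0.015,"dy":0,"dz":0,"rx":0,"ry":0,"rz":0,"claw":1}
    - {"dx":-0.025,"dy":0,"dz":0,"rx":0,"ry":0,"rz":0,"claw":1}
    - {"dx":-0.025,"dy":0,"dz":0,"rx":0,"ry":0,"rz":0,"claw":1}
    - {"dx":-0.025,"dy":0,"dz":0,"rx":0,"ry":0,"rz":0,"claw":1}
    - {"dx":-0.025,"dy":0,"dz":0,"rx":0,"ry":0,"rz":0,"claw":1}
    - {"dx":-0.025,"dy":0,"dz":0,"rx":0,"ry":0,"rz":0,"claw":1}
    - {"dx":-0.025,"dy":0,"dz":0,"rx":0,"ry":0,"rz":0,"claw":1}
    - {"dx":-0.02,"dy":0,"dz":0,"rx":0,"ry":0,"rz":0,"claw":1}
    - {"dx":-0.01,"dy":0,"dz":0,"rx":0,"ry":0,"rz":0,"claw":1}
    - {"dx":0,"dy":0,"dz":0,"rx":0,"ry":0,"rz":0,"claw":1}

```text
t: 8.05
eef_pos: [424.4, 6.1, 3.6]
tcp_rot: [3.139, 0.001, 1.515]
ft_force: [0.8, -0.4, -0.8]
opening: 0.186
```

```bash
python3 - <<'E'
from h import *
s=pose()
p,d=env.read_camera('scene'); c=cam('scene'); cv2.imwrite('pics/s2.png',p[:,:,::-1])
E
```

```text
t 8.05 tcp [424.4   6.1   3.6] toolx yaw 86.79 z [ 0.002 -0.001 -1.   ] F [ 0.8 -0.4 -0.8] open 0.186 j [-0.14  0.6   2.22 -0.    0.31 -0.08]
```

View pics/s2.png

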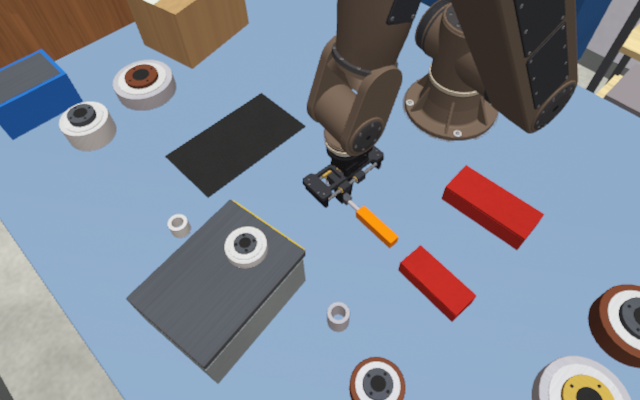

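The scene picture shows the hook fully out of the holster, with the orange handle at (376,227). I now let it go and rise.

arm_command:
  steps:
    - {"dx":0,"dy":0,"dz":0,"rx":0,"ry":0,"rz":0,"claw":-0.2}
    - {"dx":0,"dy":0,"dz":0,"rx":0,"ry":0,"rz":0,"claw":-0.2}
    - {"dx":0,"dy":0,"dz":0,"rx":0,"ry":0,"rz":0,"claw":-0.2}
    - {"dx":0,"dy":0,"dz":0,"rx":0,"ry":0,"rz":0,"claw":-0.2}
    - {"dx":0,"dy":0,"dz":-0.03,"rx":0,"ry":0,"rz":0,"claw":-0.2}
    - {"dx":0,"dy":0,"dz":-0.05,"rx":0,"ry":0,"rz":0,"claw":-0.2}
    - {"dx":0.01,"dy":0,"dz":-0.05,"rx":0,"ry":0,"rz":0,"claw":-0.2}
    - {"dx":0.02,"dy":0,"dz":0,"rx":0,"ry":0,"rz":0,"claw":-0.2}
    - {"dx":0,"dy":0,"dz":0,"rx":0,"ry":0,"rz":0,"claw":-0.2}

```text
t: 9.22
eef_pos: [425.3, 32.5, 110.8]
tcp_rot: [3.14, 0.0, 1.518]
ft_force: [1.0, -0.5, 0.1]
opening: 0.6
```

```bash
python3 - <<'E'
from h import *
s=pose(); c=cam('wrist'); p,d=env.read_camera('wrist')
cv2.imwrite('pics/w4.png',p[:,:,::-1])
hsv=cv2.cvtColor(p,cv2.COLOR_RGB2HSV); P=cloud(c,d)
m=((hsv[...,0]>8)&(hsv[...,0]<20)&(hsv[...,1]>180)&(P[...,2]>20)&(P[...,2]<32)).astype(np.uint8); m[270:]=0
T=P[m>0]; r=cv2.minAreaRect(T[:,:2].astype(np.float32)); print('handle top',len(T),r, cv2.boxPoints(r).round(1).tolist(), T.mean(0))
E
```

```text
t 9.22 tcp [425.3  32.5 110.8] toolx yaw 86.96 z [ 0.002 -0.    -1.   ] F [ 1.  -0.5  0.1] open 0.600 j [-0.08  0.38  2.14 -0.    0.62 -0.03]
handle top 3848 ((431.18243408203125, 118.1246337890625), (109.06995391845703, 24.7744197845459), 86.31111907958984) [[415.29998779296875, 64.5], [440.0, 62.900001525878906], [447.1000061035156, 171.6999969482422], [422.29998779296875, 173.3000030517578]] [431.26464799 115.66070943  25.55906631]
```

View pics/w4.png

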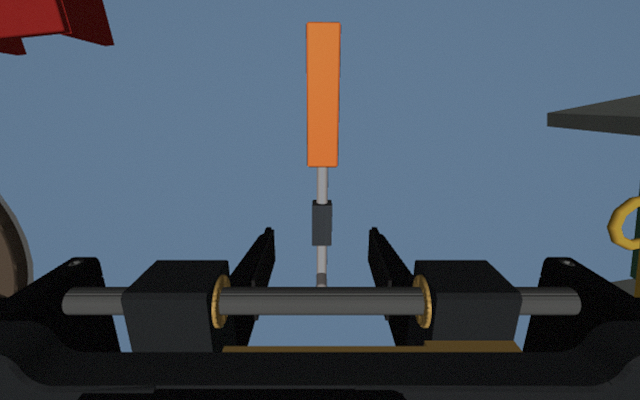

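```bash
python3 - <<'E'
from h import *
a=plan([430.2,100,60],Rt(86.4,0),claw=-0.2); plan([430.2,100,4],Rt(86.4,0),claw=-0.2,start=a,vmax=30)
E
```

```text
2 [{"dx": 0.043, "dy": 0.001, "dz": 0.032, "rx": 0.001, "ry": 0.0, "rz": 0.003, "claw": -0.2}, {"dx": 0.043, "dy": 0.001, "dz": 0.032, "rx": 0.001, "ry": 0.0, "rz": 0.003, "claw": -0.2}]
2 [{"dx": 0.0, "dy": 0.0, "dz": 0.035, "rx": 0.0, "ry": 0.0, "rz": 0.0, "claw": -0.2}, {"dx": 0.0, "dy": 0.0, "dz": 0.035, "rx": 0.0, "ry": 0.0, "rz": 0.0, "claw": -0.2}]
```

arm_command:
  steps:
    - {"dx":0.043,"dy":0.001,"dz":0.03,"rx":0,"ry":0,"rz":0.003,"claw":-0.2}
    - {"dx":0.043,"dy":0.001,"dz":0.03,"rx":0,"ry":0,"rz":0.003,"claw":-0.2}
    - {"dx":0,"dy":0,"dz":0,"rx":0,"ry":0,"rz":0,"claw":-0.2}

```text
t: 9.65
eef_pos: [431.3, 100.7, 60.4]
tcp_rot: [3.141, 0.001, 1.506]
ft_force: [-0.0, -1.6, 0.4]
opening: 0.603
```

```bash
python3 - <<'E'
from h import *
pose()
plan([430.2,100,4],Rt(86.4,0),claw=-0.2,vmax=30,dig=4)
E
```

```text
t 9.65 tcp [431.3 100.7  60.4] toolx yaw 86.29 z [ 0.001 -0.001 -1.   ] F [-0.  -1.6  0.4] open 0.603 j [ 0.08  0.49  2.15 -0.    0.5   0.15]
2 [{"dx": -0.0005, "dy": -0.0007, "dz": 0.0352, "rx": 0.0002, "ry": 0.0003, "rz": -0.0006, "claw": -0.2}, {"dx": -0.0005, "dy": -0.0006, "dz": 0.0352, "rx": 0.0002, "ry": 0.0003, "rz": -0.0006, "claw": -0.2}]
```

arm_command:
  steps:
    - {"dx":-0.0005,"dy":-0.0007,"dz":0.035,"rx":0,"ry":0,"rz":0,"claw":-0.2}
    - {"dx":0,"dy":0,"dz":0.03,"rx":0,"ry":0,"rz":0,"claw":-0.2}
    - {"dx":0,"dy":0,"dz":0.005,"rx":0,"ry":0,"rz":0,"claw":-0.2}
    - {"dx":0,"dy":0,"dz":0,"rx":0,"ry":0,"rz":0,"claw":1}
    - {"dx":0,"dy":0,"dz":0,"rx":0,"ry":0,"rz":0,"claw":1}
    - {"dx":0,"dy":0,"dz":0,"rx":0,"ry":0,"rz":0,"claw":1}
    - {"dx":0,"dy":0,"dz":0,"rx":0,"ry":0,"rz":0,"claw":1}
    - {"dx":0,"dy":0,"dz":0,"rx":0,"ry":0,"rz":0,"claw":1}
    - {"dx":0,"dy":0,"dz":0,"rx":0,"ry":0,"rz":0,"claw":1}

```text
t: 10.78
eef_pos: [431.8, 97.2, 5.5]
tcp_rot: [3.139, 0.001, 1.506]
ft_force: [0.5, -0.1, -1.7]
opening: 0.27
```

```bash
python3 - <<'E'
from h import *
pose()
E
```

```text
t 10.78 tcp [431.8  97.2   5.5] toolx yaw 86.27 z [ 0.002 -0.001 -1.   ] F [ 0.5 -0.1 -1.7] open 0.270 j [ 0.07  0.61  2.18 -0.    0.35  0.14]
```

```bash
python3 - <<'E'
from h import *
s=pose(); T=R.from_euler('xyz',s['tcp_rot']).as_matrix()
a=np.array([431.8,97.2,40]); b=plan([447.7,-18.3,45],Rt(188.05,0),claw=1,start=(a,T),wmax=9)
E
```

```text
t 10.78 tcp [431.8  97.2   5.5] toolx yaw 86.27 z [ 0.002 -0.001 -1.   ] F [ 0.5 -0.1 -1.7] open 0.270 j [ 0.07  0.61  2.18 -0.    0.35  0.14]
10 [{"dx": -0.012, "dy": 0.002, "dz": -0.001, "rx": 0.0, "ry": 0.0, "rz": -0.094, "claw": 1}, {"dx": -0.012, "dy": 0.001, "dz": -0.001, "rx": 0.0, "ry": 0.0, "rz": -0.094, "claw": 1}, {"dx": -0.012, "dy": -0.001, "dz": -0.001, "rx": 0.0, "ry": 0.0, "rz": -0.094, "claw": 1}, {"dx": -0.012, "dy": -0.003, "dz": -0.001, "rx": 0.0, "ry": 0.0, "rz": -0.094, "claw": 1}, {"dx": -0.011, "dy": -0.005, "dz": -0.001, "rx": 0.0, "ry": 0.0, "rz": -0.094, "claw": 1}, {"dx": -0.01, "dy": -0.006, "dz": -0.001, "rx": 0.0, "ry": 0.0, "rz": -0.094, "claw": 1}, {"dx": -0.009, "dy": -0.008, "dz": -0.001, "rx": 0.0, "ry": 0.0, "rz": -0.094, "claw": 1}, {"dx": -0.008, "dy": -0.009, "dz": -0.001, "rx": 0.0, "ry": 0.0, "rz": -0.094, "claw": 1}, {"dx": -0.007, "dy": -0.01, "dz": -0.001, "rx": 0.0, "ry": 0.0, "rz": -0.094, "claw": 1}, {"dx": -0.005, "dy": -0.011, "dz": -0.001, "rx": 0.0, "ry": 0.0, "rz": -0.094, "claw": 1}]
2 [{"dx": -0.004, "dy": -0.012, "dz": -0.001, "rx": 0.0, "ry": 0.0, "rz": -0.094, "claw": 1}, {"dx": -0.002, "dy": -0.012, "dz": -0.001, "rx": 0.0, "ry": 0.0, "rz": -0.094, "claw": 1}]
```

arm_command:
  steps:
    - {"dx":0,"dy":0,"dz":-0.025,"rx":0,"ry":0,"rz":0,"claw":1}
    - {"dx":0,"dy":0,"dz":-0.02,"rx":0,"ry":0,"rz":0,"claw":1}
    - {"dx":-0.012,"dy":0.002,"dz":-0.001,"rx":0,"ry":0,"rz":-0.09,"claw":1}
    - {"dx":-0.012,"dy":0.001,"dz":-0.001,"rx":0,"ry":0,"rz":-0.095,"claw":1}
    - {"dx":-0.012,"dy":-0.001,"dz":-0.001,"rx":0,"ry":0,"rz":-0.095,"claw":1}
    - {"dx":-0.012,"dy":-0.003,"dz":-0.001,"rx":0,"ry":0,"rz":-0.095,"claw":1}
    - {"dx":-0.011,"dy":-0.005,"dz":-0.001,"rx":0,"ry":0,"rz":-0.095,"claw":1}
    - {"dx":-0.01,"dy":-0.006,"dz":-0.001,"rx":0,"ry":0,"rz":-0.095,"claw":1}
    - {"dx":-0.009,"dy":-0.008,"dz":-0.001,"rx":0,"ry":0,"rz":-0.095,"claw":1}
    - {"dx":-0.008,"dy":-0.009,"dz":-0.001,"rx":0,"ry":0,"rz":-0.095,"claw":1}

```text
t: 12.02
eef_pos: [441.2, 19.4, 48.5]
tcp_rot: [-3.14, -0.001, 2.732]
ft_force: [0.6, 0.5, -2.6]
opening: 0.273
```

```bash
python3 - <<'E'
from h import *
s=pose()
plan([447.7,-18.3,45],Rt(188.05,0),claw=1,wmax=9)
E
```

```text
t 12.03 tcp [441.2  19.4  48.5] toolx yaw 156.53 z [-0.001 -0.001 -1.   ] F [ 0.6  0.5 -2.6] open 0.273 j [-0.11  0.52  2.16 -0.    0.47 -1.26]
4 [{"dx": -0.007, "dy": -0.01, "dz": 0.001, "rx": -0.0, "ry": -0.0, "rz": -0.088, "claw": 1}, {"dx": -0.005, "dy": -0.011, "dz": 0.001, "rx": -0.0, "ry": -0.0, "rz": -0.088, "claw": 1}, {"dx": -0.004, "dy": -0.011, "dz": 0.001, "rx": -0.0, "ry": -0.0, "rz": -0.088, "claw": 1}, {"dx": -0.002, "dy": -0.012, "dz": 0.001, "rx": -0.0, "ry": -0.0, "rz": -0.088, "claw": 1}]
```

arm_command:
  steps:
    - {"dx":-0.007,"dy":-0.01,"dz":0.001,"rx":0,"ry":0,"rz":-0.088,"claw":1}
    - {"dx":-0.005,"dy":-0.011,"dz":0.001,"rx":0,"ry":0,"rz":-0.088,"claw":1}
    - {"dx":-0.004,"dy":-0.011,"dz":0.001,"rx":0,"ry":0,"rz":-0.088,"claw":1}
    - {"dx":-0.002,"dy":-0.012,"dz":0.001,"rx":0,"ry":0,"rz":-0.085,"claw":1}
    - {"dx":0,"dy":0,"dz":0,"rx":0,"ry":0,"rz":0,"claw":1}

```text
t: 12.65
eef_pos: [448.2, -19.8, 44.8]
tcp_rot: [-3.141, -0.003, -2.985]
ft_force: [0.3, -0.4, -3.0]
opening: 0.273
```

```bash
python3 - <<'E'
from h import *
s=pose()
for n in ('scene','side','wrist'):
    c=cam(n); p,d=env.read_camera(n); cv2.imwrite(f'pics/{n}3.png',p[:,:,::-1]); np.savez(n+'3.npz',p=p,d=d,**c)
    T=R.from_euler('xyz',s['tcp_rot']).as_matrix(); tip=s['eef_pos']-T[:,0]*143.5-T[:,2]*(41-5.5); print(n,tip.round(1),proj(c,tip).round(1))
E
python3 - <<'E'
import cv2,numpy as np
a=cv2.imread('pics/scene3.png')[130:260,230:430];b=cv2.imread('pics/side3.png')[90:220,230:430]
cv2.imwrite('pics/cc3.png',cv2.resize(np.vstack([a,b]),None,fx=2.3,fy=2.3,interpolation=cv2.INTER_CUBIC))
E
```

```text
t 12.65 tcp [448.2 -19.8  44.8] toolx yaw -171.04 z [-0.003 -0.001 -1.   ] F [ 0.3 -0.4 -3. ] open 0.273 j [-0.19  0.53  2.14 -0.    0.47 -1.92]
scene [590.    2.6  79.9] [[286.  222.6]]
side [590.    2.6  79.9] [[303.8 185.7]]
wrist [590.    2.6  79.9] [[321.  476.6]]
```

View pics/cc3.png

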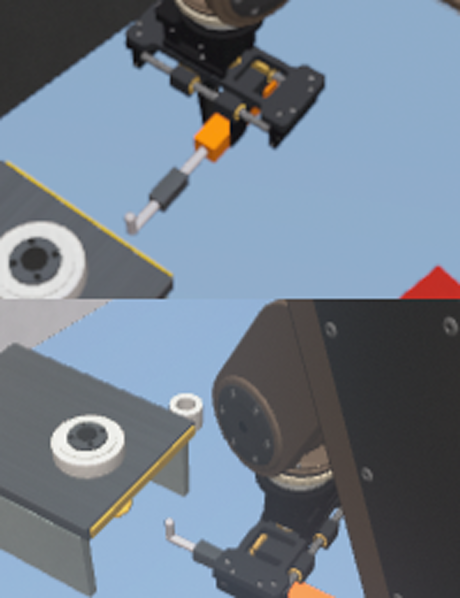

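View pics/wrist3.png

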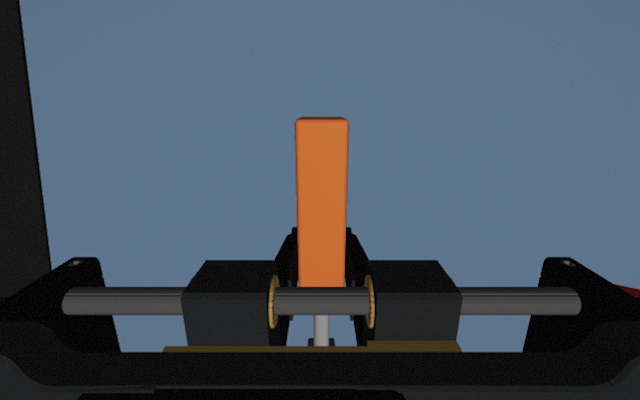

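```bash
python3 - <<'E'
from h import *
A=[];b=[]
for n,uv in (('scene',[287,224.8]),('side',[303.9,187.0])):
    c=cam(n); r=rays(c,uv)[0]; r/=np.linalg.norm(r); M=np.eye(3)-np.outer(r,r); A.append(M); b.append(M@c['t'])
print('tip tri',np.linalg.lstsq(np.vstack(A),np.hstack(b),rcond=None)[0].round(1))
s=pose(); a=plan([447.7,-18.3,9],Rt(188.05,0),claw=1,vmax=20,dig=4); plan([526.9,-7.1,9],Rt(188.05,0),claw=1,start=a,vmax=25,dig=4)
E
```

```text
tip tri [589.9   4.   74.8]
t 12.80 tcp [448.  -19.2  44.9] toolx yaw -171.10 z [-0.003 -0.001 -1.   ] F [-1.5  0.3 -3.3] open 0.273 j [-0.19  0.53  2.14 -0.    0.47 -1.91]
2 [{"dx": 0.0, "dy": 0.0006, "dz": 0.0224, "rx": -0.0001, "ry": -0.0009, "rz": 0.0047, "claw": 1}, {"dx": 0.0001, "dy": 0.0006, "dz": 0.0224, "rx": -0.0001, "ry": -0.0009, "rz": 0.0047, "claw": 1}]
4 [{"dx": -0.025, "dy": -0.0, "dz": 0.0, "rx": 0.0, "ry": 0.0, "rz": 0.0, "claw": 1}, {"dx": -0.025, "dy": -0.0, "dz": 0.0, "rx": 0.0, "ry": 0.0, "rz": 0.0, "claw": 1}, {"dx": -0.025, "dy": -0.0, "dz": 0.0, "rx": 0.0, "ry": 0.0, "rz": 0.0, "claw": 1}, {"dx": -0.025, "dy": -0.0, "dz": 0.0, "rx": 0.0, "ry": 0.0, "rz": 0.0, "claw": 1}]
```

arm_command:
  steps:
    - {"dx":0,"dy":0.0006,"dz":0.022,"rx":0,"ry":0,"rz":0.005,"claw":1}
    - {"dx":0,"dy":0.0006,"dz":0.022,"rx":0,"ry":0,"rz":0.005,"claw":1}
    - {"dx":0,"dy":0,"dz":0,"rx":0,"ry":0,"rz":0,"claw":1}

```text
t: 13.18
eef_pos: [447.9, -17.2, 9.3]
tcp_rot: [-3.141, -0.002, -3.007]
ft_force: [-0.5, 0.0, -2.2]
opening: 0.274
```

```bash
python3 - <<'E'
from h import *
s=pose(); plan([526.9,-7.6,10],Rt(188.05,0),claw=1,vmax=25,dig=4)
E
```

```text
t 13.18 tcp [447.9 -17.2   9.3] toolx yaw -172.31 z [-0.002 -0.001 -1.   ] F [-0.5  0.  -2.2] open 0.274 j [-0.19  0.6   2.16 -0.    0.38 -1.89]
4 [{"dx": -0.0249, "dy": -0.0003, "dz": -0.0003, "rx": -0.0001, "ry": -0.0003, "rz": -0.001, "claw": 1}, {"dx": -0.0249, "dy": -0.0004, "dz": -0.0003, "rx": -0.0001, "ry": -0.0003, "rz": -0.001, "claw": 1}, {"dx": -0.0249, "dy": -0.0004, "dz": -0.0002, "rx": -0.0001, "ry": -0.0003, "rz": -0.001, "claw": 1}, {"dx": -0.0249, "dy": -0.0005, "dz": -0.0002, "rx": -0.0001, "ry": -0.0003, "rz": -0.001, "claw": 1}]
```

arm_command:
  steps:
    - {"dx":-0.025,"dy":-0.0004,"dz":-0.0003,"rx":0,"ry":0,"rz":-0.001,"claw":1}
    - {"dx":-0.025,"dy":-0.0004,"dz":-0.0003,"rx":0,"ry":0,"rz":-0.001,"claw":1}
    - {"dx":-0.025,"dy":-0.0004,"dz":0,"rx":0,"ry":0,"rz":-0.001,"claw":1}

```text
t: 13.55
eef_pos: [508.0, -9.1, 11.4]
tcp_rot: [-3.142, -0.003, -3.005]
ft_force: [-0.0, -0.9, -3.3]
opening: 0.273
```

```bash
python3 - <<'E'
from h import *
s=pose(); plan([526.9,-7.6,10],Rt(188.05,0),claw=1,vmax=25,dig=4)
for n in ('side','scene'):
    c=cam(n); p,d=env.read_camera(n); cv2.imwrite(f'pics/{n}4.png',p[:,:,::-1])
E
python3 - <<'E'
import cv2,numpy as np
a=cv2.imread('pics/scene4.png')[130:260,230:430];b=cv2.imread('pics/side4.png')[90:220,230:430]
cv2.imwrite('pics/cc4.png',cv2.resize(np.vstack([a,b]),None,fx=2.3,fy=2.3,interpolation=cv2.INTER_CUBIC))
E
```

```text
t 13.55 tcp [508.   -9.1  11.4] toolx yaw -172.19 z [-0.003 -0.    -1.   ] F [-0.  -0.9 -3.3] open 0.273 j [-0.15  0.64  2.02 -0.    0.49 -1.85]
1 [{"dx": -0.0237, "dy": -0.0013, "dz": 0.0017, "rx": -0.0, "ry": -0.002, "rz": -0.0027, "claw": 1}]
```

View pics/cc4.png

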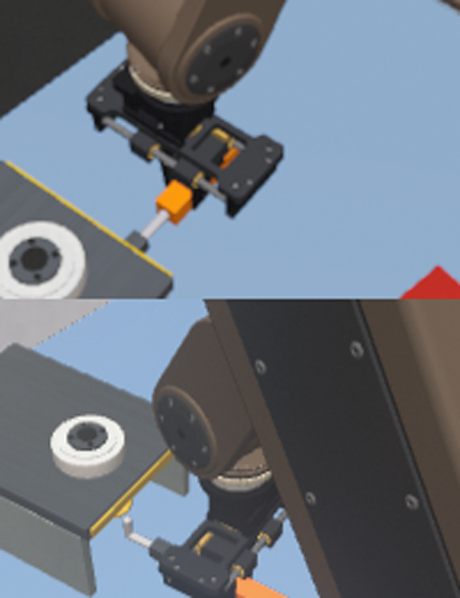

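arm_command:
  steps:
    - {"dx":-0.023,"dy":-0.0005,"dz":0.001,"rx":0,"ry":-0.002,"rz":-0.0025,"claw":1}
    - {"dx":0,"dy":0,"dz":0,"rx":0,"ry":0,"rz":0,"claw":1}

```text
t: 13.9
eef_pos: [526.2, -6.7, 11.3]
tcp_rot: [-3.141, 0.001, -3.001]
ft_force: [0.7, 0.1, -2.9]
opening: 0.272
```

```bash
python3 - <<'E'
from h import *
s=pose(); T=R.from_euler('xyz',s['tcp_rot']).as_matrix(); print((s['eef_pos']-T[:,0]*143.5).round(1)); plan([526.9,-7.6,44],Rt(188.05,0),claw=1,vmax=12,dig=4)
E
```

```text
t 13.90 tcp [526.2  -6.7  11.3] toolx yaw -171.96 z [ 0.001 -0.    -1.   ] F [ 0.7  0.1 -2.9] open 0.272 j [-0.14  0.65  1.97 -0.    0.51 -1.85]
[668.3  13.4  11.5]
3 [{"dx": -0.0002, "dy": -0.0004, "dz": -0.0136, "rx": -0.0001, "ry": 0.0003, "rz": -0.0, "claw": 1}, {"dx": -0.0002, "dy": -0.0004, "dz": -0.0136, "rx": -0.0001, "ry": 0.0003, "rz": -0.0, "claw": 1}, {"dx": -0.0002, "dy": -0.0004, "dz": -0.0136, "rx": -0.0001, "ry": 0.0003, "rz": -0.0, "claw": 1}]
```

arm_command:
  steps:
    - {"dx":0,"dy":-0.0012,"dz":-0.006,"rx":0,"ry":0,"rz":0,"claw":1}
    - {"dx":0,"dy":0,"dz":-0.01,"rx":0,"ry":0,"rz":0,"claw":1}

```text
t: 14.15
eef_pos: [523.9, -7.6, 24.6]
tcp_rot: [3.141, -0.002, -3.002]
ft_force: [0.3, 0.2, -2.9]
opening: 0.271
```

arm_command:
  steps:
    - {"dx":0,"dy":0,"dz":-0.01,"rx":0,"ry":0,"rz":0,"claw":1}

```text
t: 14.28
eef_pos: [523.5, -7.6, 33.4]
tcp_rot: [3.141, -0.002, -3.002]
ft_force: [-0.0, 0.8, -2.9]
opening: 0.27
```

arm_command:
  steps:
    - {"dx":0,"dy":0,"dz":-0.01,"rx":0,"ry":0,"rz":0,"claw":1}

```text
t: 14.4
eef_pos: [523.3, -7.7, 42.2]
tcp_rot: [3.141, -0.002, -3.002]
ft_force: [0.6, 0.2, -3.2]
opening: 0.271
```

```bash
python3 - <<'E'
from h import *
s=pose()
E
```

```text
t 14.40 tcp [523.3  -7.7  42.2] toolx yaw -172.01 z [-0.002  0.    -1.   ] F [ 0.6  0.2 -3.2] open 0.271 j [-0.14  0.6   1.96 -0.    0.58 -1.85]
```

arm_command:
  steps:
    - {"dx":0.005,"dy":0,"dz":-0.002,"rx":0,"ry":0,"rz":0,"claw":1}
    - {"dx":0.01,"dy":0,"dz":0,"rx":0,"ry":0,"rz":0,"claw":1}
    - {"dx":0.01,"dy":0,"dz":0,"rx":0,"ry":0,"rz":0,"claw":1}

```text
t: 14.78
eef_pos: [503.9, -10.7, 44.7]
tcp_rot: [-3.141, 0.002, -3.002]
ft_force: [4.1, 0.3, -5.2]
opening: 0.275
```

```bash
python3 - <<'E'
from h import *
s=pose()
for n in ('side','scene'):
    c=cam(n); p,d=env.read_camera(n); cv2.imwrite(f'pics/{n}5.png',p[:,:,::-1])
E
python3 - <<'E'
import cv2,numpy as np
a=cv2.imread('pics/scene5.png')[130:260,230:430];b=cv2.imread('pics/side5.png')[90:220,230:430]
cv2.imwrite('pics/cc5.png',cv2.resize(np.vstack([a,b]),None,fx=2.3,fy=2.3,interpolation=cv2.INTER_CUBIC))
E
```

```text
t 14.78 tcp [503.9 -10.7  44.7] toolx yaw -172.01 z [ 0.002 -0.    -1.   ] F [ 4.1  0.3 -5.2] open 0.275 j [-0.15  0.58  2.01 -0.    0.55 -1.86]
```

View pics/cc5.png

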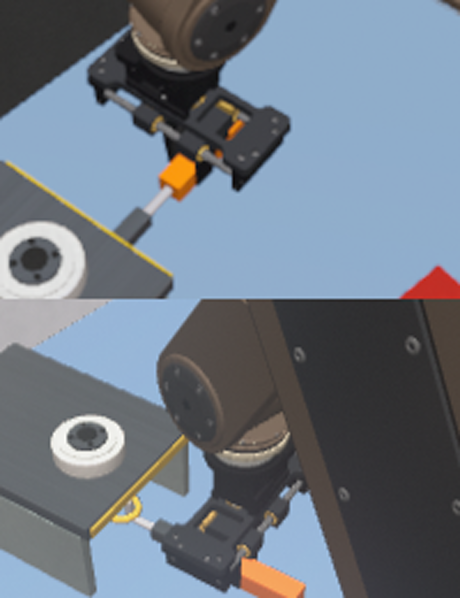

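arm_command:
  steps:
    - {"dx":0.01,"dy":0,"dz":0,"rx":0,"ry":0,"rz":0,"claw":1}
    - {"dx":0.01,"dy":0,"dz":0,"rx":0,"ry":0,"rz":0,"claw":1}
    - {"dx":0.01,"dy":0,"dz":0,"rx":0,"ry":0,"rz":0,"claw":1}
    - {"dx":0.01,"dy":0,"dz":0,"rx":0,"ry":0,"rz":0,"claw":1}

```text
t: 15.38
eef_pos: [470.9, -15.4, 44.4]
tcp_rot: [-3.141, 0.002, -3.002]
ft_force: [5.0, -0.2, -4.2]
opening: 0.269
```

```bash
python3 - <<'E'
from h import *
s=pose()
for n in ('side','scene'):
    c=cam(n); p,d=env.read_camera(n); cv2.imwrite(f'pics/{n}6.png',p[:,:,::-1])
E
python3 - <<'E'
import cv2,numpy as np
a=cv2.imread('pics/scene6.png')[130:260,230:430];b=cv2.imread('pics/side6.png')[90:220,230:430]
cv2.imwrite('pics/cc6.png',cv2.resize(np.vstack([a,b]),None,fx=2.3,fy=2.3,interpolation=cv2.INTER_CUBIC))
E
```

```text
t 15.38 tcp [470.9 -15.4  44.4] toolx yaw -172.01 z [ 0.002 -0.    -1.   ] F [ 5.  -0.2 -4.2] open 0.269 j [-0.17  0.55  2.09  0.    0.5  -1.88]
```

View pics/cc6.png

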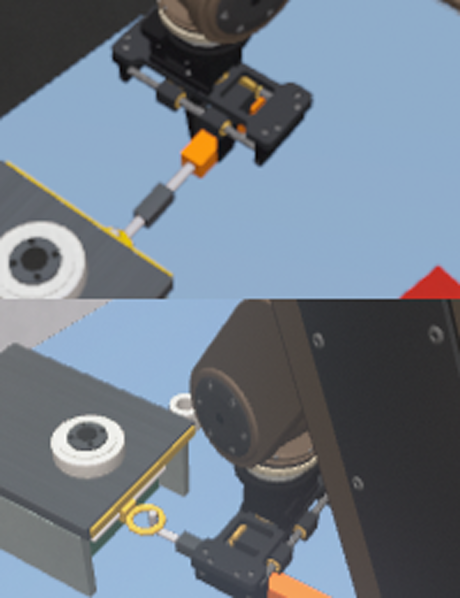

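arm_command:
  steps:
    - {"dx":0.01,"dy":0,"dz":0,"rx":0,"ry":0,"rz":0,"claw":1}
    - {"dx":0.01,"dy":0,"dz":0,"rx":0,"ry":0,"rz":0,"claw":1}
    - {"dx":0.008,"dy":0,"dz":0,"rx":0,"ry":0,"rz":0,"claw":1}

```text
t: 15.85
eef_pos: [447.8, -18.7, 44.5]
tcp_rot: [-3.141, 0.002, -3.002]
ft_force: [4.3, 1.2, -3.9]
opening: 0.274
```

arm_command:
  steps:
    - {"dx":0.005,"dy":0,"dz":0,"rx":0,"ry":0,"rz":0,"claw":1}

```text
t: 15.98
eef_pos: [443.5, -19.3, 44.5]
tcp_rot: [-3.141, 0.002, -3.002]
ft_force: [4.5, 1.0, -5.0]
opening: 0.273
```

arm_command:
  steps:
    - {"dx":0.005,"dy":0,"dz":0,"rx":0,"ry":0,"rz":0,"claw":1}

```text
t: 16.1
eef_pos: [439.4, -19.9, 44.5]
tcp_rot: [-3.141, 0.002, -3.002]
ft_force: [5.6, 0.9, -6.0]
opening: 0.274
```

```bash
python3 - <<'E'
from h import *
s=pose()
for n in ('side','scene'):
    c=cam(n); p,d=env.read_camera(n); cv2.imwrite(f'pics/{n}7.png',p[:,:,::-1])
E
python3 - <<'E'
import cv2,numpy as np
a=cv2.imread('pics/scene7.png')[130:260,230:430];b=cv2.imread('pics/side7.png')[90:220,230:430]
cv2.imwrite('pics/cc7.png',cv2.resize(np.vstack([a,b]),None,fx=2.3,fy=2.3,interpolation=cv2.INTER_CUBIC))
E
```

```text
t 16.10 tcp [439.4 -19.9  44.5] toolx yaw -172.01 z [ 0.002 -0.    -1.   ] F [ 5.6  0.9 -6. ] open 0.274 j [-0.2   0.52  2.17  0.    0.45 -1.91]
```

View pics/cc7.png

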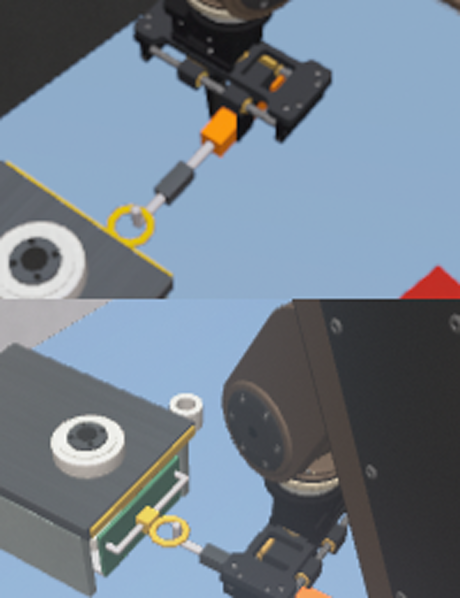

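arm_command:
  steps:
    - {"dx":0.005,"dy":0,"dz":0,"rx":0,"ry":0,"rz":0,"claw":1}

```text
t: 16.32
eef_pos: [437.7, -20.8, 44.9]
tcp_rot: [-3.139, 0.007, -3.002]
ft_force: [19.1, 4.2, -4.2]
opening: 0.269
```

arm_command:
  steps:
    - {"dx":0.004,"dy":0,"dz":0,"rx":0,"ry":0,"rz":0,"claw":1}

```text
t: 16.45
eef_pos: [437.5, -21.7, 45.5]
tcp_rot: [-3.137, 0.014, -3.002]
ft_force: [13.1, 4.5, -3.9]
opening: 0.269
```

```bash
python3 - <<'E'
from h import *
s=pose()
z=None
c=cam('scene'); p,d=env.read_camera('scene'); hsv=cv2.cvtColor(p,cv2.COLOR_RGB2HSV)
cv2.imwrite('pics/c8.png',cv2.resize(p[180:270,230:350,::-1],None,fx=5,fy=5,interpolation=cv2.INTER_CUBIC))
P=cloud(c,d); Y=((hsv[...,0]>15)&(hsv[...,0]<32)&(hsv[...,1]>150)&(P[...,2]>45)&(P[...,2]<75)).astype(np.uint8); Y[:180]=0;Y[270:]=0;Y[:,:230]=0;Y[:,350:]=0
k=max(cv2.findContours(Y,0,1)[0],key=cv2.contourArea); v=onz(c,k[:,0,:].astype(float),60)[:,:2]
th=np.radians(8.05); o=np.array([630.3,-2.2]); B=np.array([[np.cos(th),np.sin(th)],[-np.sin(th),np.cos(th)]]); b=(v-o)@B.T
print('ring bench x',b[:,0].min(),b[:,0].max(),'y',b[:,1].min(),b[:,1].max(),len(k))
E
```

```text
t 16.45 tcp [437.5 -21.7  45.5] toolx yaw -172.00 z [ 0.014 -0.002 -1.   ] F [13.1  4.5 -3.9] open 0.269 j [-0.2   0.52  2.18  0.    0.43 -1.91]
ring bench x -196.4053067578685 -160.82474883680794 y -4.580096165272011 20.18560147633319 35
```

View pics/c8.png

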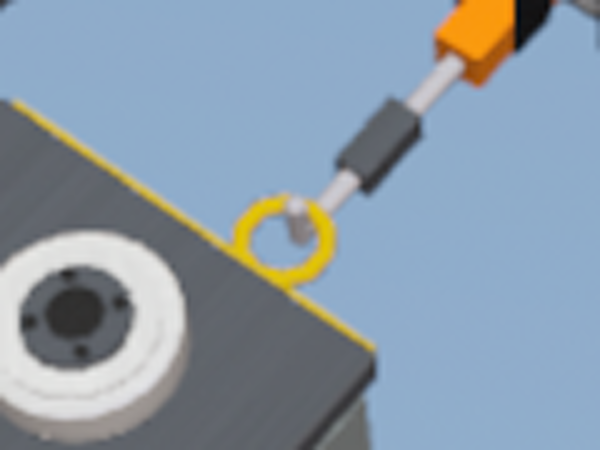

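```bash
python3 - <<'E'
from h import *
c=cam('scene'); th=np.radians(8.05); o=np.array([630.3,-2.2]); B=np.array([[np.cos(th),np.sin(th)],[-np.sin(th),np.cos(th)]])
print('ring ctr bench',(onz(c,[286.8,228.6],60)[0,:2]-o)@B.T)
E
```

```text
ring ctr bench [-37.11115097  12.34043514]
```

arm_command:
  steps:
    - {"dx":-0.008,"dy":0,"dz":0,"rx":0,"ry":0,"rz":0,"claw":1}
    - {"dx":-0.004,"dy":0.001,"dz":0,"rx":0,"ry":0,"rz":0,"claw":1}

```text
t: 16.75
eef_pos: [445.9, -19.3, 45.5]
tcp_rot: [-3.138, 0.011, -3.002]
ft_force: [-0.1, 1.1, -4.1]
opening: 0.27
```

```bash
python3 - <<'E'
from h import *
s=pose()
c=cam('scene'); p,d=env.read_camera('scene')
cv2.imwrite('pics/c9.png',cv2.resize(p[180:270,230:350,::-1],None,fx=5,fy=5,interpolation=cv2.INTER_CUBIC))
E
```

```text
t 16.75 tcp [445.9 -19.3  45.5] toolx yaw -172.00 z [ 0.011 -0.002 -1.   ] F [-0.1  1.1 -4.1] open 0.270 j [-0.19  0.52  2.16  0.    0.45 -1.9 ]
```

View pics/c9.png

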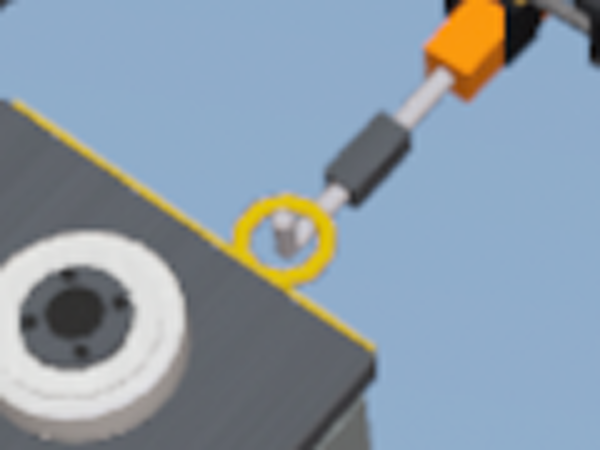

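The ring is at bench x ≈ -37, so the drawer is at its stop, and the force jump to 19 N agrees. The finger is now free inside the ring at crop (290,235). I lower it.

arm_command:
  steps:
    - {"dx":0,"dy":0,"dz":0.012,"rx":0,"ry":-0.003,"rz":0,"claw":1}

```text
t: 16.92
eef_pos: [446.5, -19.2, 35.9]
tcp_rot: [-3.138, 0.017, -3.002]
ft_force: [-0.0, 0.7, -2.7]
opening: 0.271
```

arm_command:
  steps:
    - {"dx":0,"dy":0,"dz":0.012,"rx":0,"ry":-0.003,"rz":0,"claw":1}
    - {"dx":0,"dy":0,"dz":0.012,"rx":0,"ry":-0.002,"rz":0,"claw":1}

```text
t: 17.18
eef_pos: [446.3, -19.2, 15.0]
tcp_rot: [-3.138, 0.025, -3.002]
ft_force: [0.9, 0.8, -2.8]
opening: 0.272
```

```bash
python3 - <<'E'
from h import *
s=pose()
for n in ('side','scene'):
    c=cam(n); p,d=env.read_camera(n); cv2.imwrite(f'pics/{n}8.png',p[:,:,::-1])
E
python3 - <<'E'
import cv2,numpy as np
a=cv2.imread('pics/scene8.png')[130:260,230:430];b=cv2.imread('pics/side8.png')[90:220,230:430]
cv2.imwrite('pics/cc8.png',cv2.resize(np.vstack([a,b]),None,fx=2.3,fy=2.3,interpolation=cv2.INTER_CUBIC))
E
```

```text
t 17.18 tcp [446.3 -19.2  15. ] toolx yaw -171.99 z [ 0.025 -0.    -1.   ] F [ 0.9  0.8 -2.8] open 0.272 j [-0.19  0.59  2.18  0.01  0.35 -1.92]
```

View pics/cc8.png

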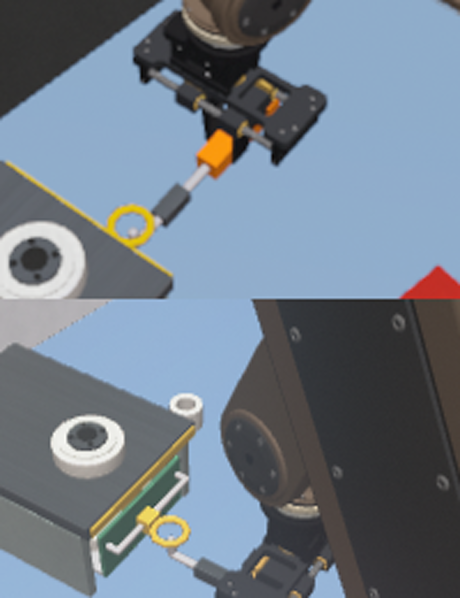

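arm_command:
  steps:
    - {"dx":0,"dy":0,"dz":0.004,"rx":0,"ry":0.008,"rz":0,"claw":1}
    - {"dx":0,"dy":0,"dz":0,"rx":0,"ry":0.008,"rz":0,"claw":1}

```text
t: 17.52
eef_pos: [445.9, -19.2, 11.2]
tcp_rot: [-3.138, -0.004, -3.002]
ft_force: [-0.4, -0.1, -3.6]
opening: 0.27
```

```bash
python3 - <<'E'
from h import *
s=pose(); T=R.from_euler('xyz',s['tcp_rot']).as_matrix()
plan([428,-23,11],Rt(188,0),claw=1,vmax=10)
E
```

```text
t 17.52 tcp [445.9 -19.2  11.2] toolx yaw -172.01 z [-0.003 -0.004 -1.   ] F [-0.4 -0.1 -3.6] open 0.270 j [-0.19  0.6   2.17 -0.01  0.38 -1.89]
2 [{"dx": 0.011, "dy": -0.001, "dz": 0.0, "rx": -0.001, "ry": -0.001, "rz": -0.0, "claw": 1}, {"dx": 0.011, "dy": -0.001, "dz": 0.0, "rx": -0.001, "ry": -0.001, "rz": -0.0, "claw": 1}]
```

arm_command:
  steps:
    - {"dx":0.011,"dy":-0.001,"dz":0,"rx":0,"ry":-0.001,"rz":0,"claw":1}
    - {"dx":0.011,"dy":-0.001,"dz":0,"rx":0,"ry":-0.001,"rz":0,"claw":1}
    - {"dx":0,"dy":0,"dz":0,"rx":0,"ry":0,"rz":0,"claw":1}

```text
t: 17.9
eef_pos: [427.4, -23.5, 11.7]
tcp_rot: [-3.138, -0.0, -3.002]
ft_force: [0.0, 0.1, -2.9]
opening: 0.273
```

```bash
python3 - <<'E'
from h import *
s=pose()
a=plan([440,-110,14],Rt(184,0),claw=1,vmax=30); b=plan([450,-230,45],Rt(178,0),claw=1,start=a,vmax=40); b=plan([453.5,-311,45],Rt(176,0),claw=1,start=b,vmax=40)
E
```

```text
t 17.90 tcp [427.4 -23.5  11.7] toolx yaw -172.00 z [ 0.    -0.003 -1.   ] F [ 0.   0.1 -2.9] open 0.273 j [-0.21  0.59  2.21 -0.01  0.34 -1.91]
3 [{"dx": -0.0, "dy": -0.036, "dz": -0.001, "rx": -0.001, "ry": -0.0, "rz": 0.015, "claw": 1}, {"dx": -0.001, "dy": -0.036, "dz": -0.001, "rx": -0.001, "ry": -0.0, "rz": 0.015, "claw": 1}, {"dx": -0.002, "dy": -0.036, "dz": -0.001, "rx": -0.001, "ry": -0.0, "rz": 0.015, "claw": 1}]
4 [{"dx": -0.001, "dy": -0.038, "dz": -0.01, "rx": 0.0, "ry": 0.0, "rz": 0.017, "claw": 1}, {"dx": -0.001, "dy": -0.038, "dz": -0.01, "rx": 0.0, "ry": 0.0, "rz": 0.017, "claw": 1}, {"dx": -0.002, "dy": -0.038, "dz": -0.01, "rx": 0.0, "ry": 0.0, "rz": 0.017, "claw": 1}, {"dx": -0.003, "dy": -0.037, "dz": -0.01, "rx": 0.0, "ry": 0.0, "rz": 0.017, "claw": 1}]
3 [{"dx": -0.003, "dy": -0.034, "dz": 0.0, "rx": 0.0, "ry": 0.0, "rz": 0.007, "claw": 1}, {"dx": -0.003, "dy": -0.034, "dz": 0.0, "rx": 0.0, "ry": 0.0, "rz": 0.007, "claw": 1}, {"dx": -0.003, "dy": -0.034, "dz": 0.0, "rx": 0.0, "ry": 0.0, "rz": 0.007, "claw": 1}]
```

arm_command:
  steps:
    - {"dx":0,"dy":-0.036,"dz":-0.001,"rx":-0.001,"ry":0,"rz":0.015,"claw":1}
    - {"dx":-0.001,"dy":-0.036,"dz":-0.001,"rx":-0.001,"ry":0,"rz":0.015,"claw":1}
    - {"dx":-0.002,"dy":-0.036,"dz":-0.001,"rx":-0.001,"ry":0,"rz":0.015,"claw":1}
    - {"dx":-0.001,"dy":-0.038,"dz":-0.01,"rx":0,"ry":0,"rz":0.017,"claw":1}
    - {"dx":-0.001,"dy":-0.038,"dz":-0.01,"rx":0,"ry":0,"rz":0.017,"claw":1}
    - {"dx":-0.002,"dy":-0.038,"dz":-0.01,"rx":0,"ry":0,"rz":0.017,"claw":1}
    - {"dx":-0.003,"dy":-0.037,"dz":-0.01,"rx":0,"ry":0,"rz":0.017,"claw":1}

```text
t: 18.77
eef_pos: [448.8, -235.0, 47.5]
tcp_rot: [3.14, 0.0, 3.101]
ft_force: [0.6, 0.6, -3.0]
opening: 0.272
```

```bash
python3 - <<'E'
from h import *
s=pose()
b=plan([453.5,-311,45],Rt(176,0),claw=1,vmax=40)
c=cam('scene'); p,d=env.read_camera('scene'); cv2.imwrite('pics/s9.png',p[:,:,::-1])
E
```

```text
t 18.77 tcp [ 448.8 -235.    47.5] toolx yaw 177.65 z [ 0.     0.001 -1.   ] F [ 0.6  0.6 -3. ] open 0.272 j [-0.61  0.57  2.    0.    0.57 -2.15]
2 [{"dx": -0.005, "dy": -0.047, "dz": 0.001, "rx": 0.0, "ry": 0.0, "rz": 0.009, "claw": 1}, {"dx": -0.006, "dy": -0.047, "dz": 0.002, "rx": 0.0, "ry": 0.0, "rz": 0.009, "claw": 1}]
```

View pics/s9.png

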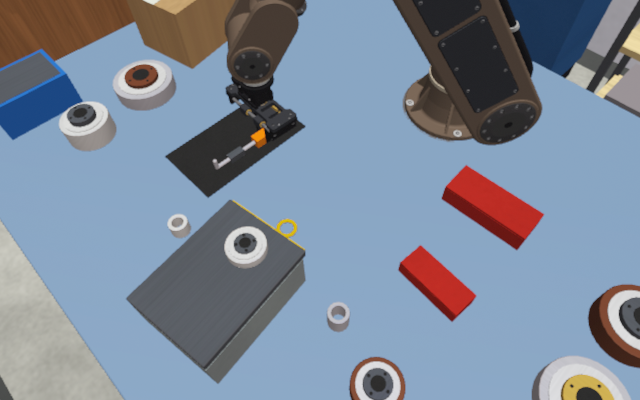

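The ring is still out at (287,228), and the hook is over the mat's near side with its tip at (217,163). I go on to the middle of the mat and lower it.

arm_command:
  steps:
    - {"dx":-0.005,"dy":-0.047,"dz":0.001,"rx":0,"ry":0,"rz":0.009,"claw":1}
    - {"dx":-0.005,"dy":-0.047,"dz":0.002,"rx":0,"ry":0,"rz":0.009,"claw":1}
    - {"dx":0,"dy":0,"dz":0.02,"rx":0,"ry":0,"rz":0,"claw":1}
    - {"dx":0,"dy":0,"dz":0.014,"rx":0,"ry":0,"rz":0,"claw":1}
    - {"dx":0,"dy":0,"dz":0,"rx":0,"ry":0,"rz":0,"claw":1}

```text
t: 19.45
eef_pos: [453.5, -315.3, 17.7]
tcp_rot: [-3.141, 0.003, 3.068]
ft_force: [-0.3, 1.0, -2.9]
opening: 0.274
```

```bash
python3 - <<'E'
from h import *
s=pose()
c=cam('scene'); p,d=env.read_camera('scene'); cv2.imwrite('pics/s10.png',cv2.resize(p[70:220,140:330,::-1],None,fx=4,fy=4,interpolation=cv2.INTER_CUBIC))
E
```

```text
t 19.45 tcp [ 453.5 -315.3   17.7] toolx yaw 175.80 z [ 0.003 -0.001 -1.   ] F [-0.3  1.  -2.9] open 0.274 j [-0.73  0.66  1.91  0.    0.57 -2.23]
```

View pics/s10.png

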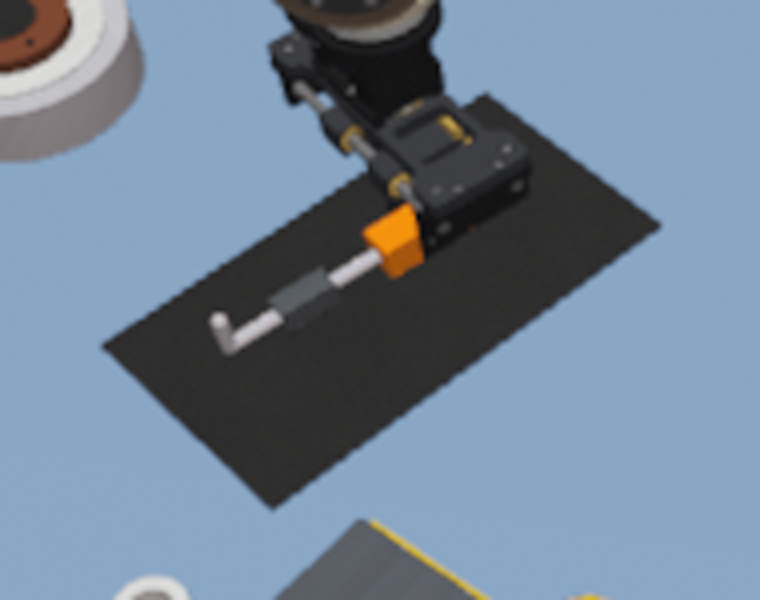

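arm_command:
  steps:
    - {"dx":0,"dy":0.004,"dz":0.007,"rx":0,"ry":0,"rz":0,"claw":1}
    - {"dx":0,"dy":0,"dz":0.002,"rx":0,"ry":0,"rz":0,"claw":1}

```text
t: 19.75
eef_pos: [454.2, -311.0, 11.0]
tcp_rot: [-3.141, 0.004, 3.07]
ft_force: [0.6, -0.9, -2.7]
opening: 0.271
```

arm_command:
  steps:
    - {"dx":0,"dy":0,"dz":0.002,"rx":0,"ry":0,"rz":0,"claw":1}

```text
t: 19.88
eef_pos: [454.4, -310.9, 9.5]
tcp_rot: [-3.14, 0.004, 3.07]
ft_force: [-0.2, 0.4, -2.6]
opening: 0.273
```

arm_command:
  steps:
    - {"dx":0,"dy":0,"dz":0.002,"rx":0,"ry":0,"rz":0,"claw":1}
    - {"dx":0,"dy":0,"dz":0.0015,"rx":0,"ry":0,"rz":0,"claw":1}

```text
t: 20.12
eef_pos: [454.3, -310.8, 8.3]
tcp_rot: [-3.14, 0.004, 3.071]
ft_force: [-5.1, 3.2, 19.7]
opening: 0.271
```

arm_command:
  steps:
    - {"dx":0,"dy":0,"dz":-0.001,"rx":0,"ry":0,"rz":0,"claw":1}
    - {"dx":0,"dy":0,"dz":0,"rx":0,"ry":0,"rz":0,"claw":-0.2}
    - {"dx":0,"dy":0,"dz":0,"rx":0,"ry":0,"rz":0,"claw":-0.2}
    - {"dx":0,"dy":0,"dz":0,"rx":0,"ry":0,"rz":0,"claw":-0.2}
    - {"dx":0,"dy":0,"dz":0,"rx":0,"ry":0,"rz":0,"claw":-0.2}
    - {"dx":0,"dy":0,"dz":0,"rx":0,"ry":0,"rz":0,"claw":-0.2}

```text
t: 20.88
eef_pos: [454.8, -311.4, 9.7]
tcp_rot: [-3.139, 0.006, 3.071]
ft_force: [0.4, 0.1, -0.5]
opening: 0.597
```

```bash
python3 - <<'E'
from h import *
s=pose()
E
```

```text
t 20.88 tcp [ 454.8 -311.4    9.7] toolx yaw 175.93 z [ 0.006 -0.003 -1.   ] F [ 0.4  0.1 -0.5] open 0.597 j [-0.72  0.68  1.92  0.    0.54 -2.22]
```

Released. I rise straight up and check.

arm_command:
  steps:
    - {"dx":0,"dy":0,"dz":-0.02,"rx":0,"ry":0,"rz":0,"claw":-0.2}
    - {"dx":0,"dy":0,"dz":-0.04,"rx":0,"ry":0,"rz":0,"claw":-0.2}
    - {"dx":0,"dy":0,"dz":-0.05,"rx":0,"ry":0,"rz":0,"claw":-0.2}
    - {"dx":0,"dy":0,"dz":-0.06,"rx":0,"ry":0,"rz":0,"claw":-0.2}
    - {"dx":0,"dy":0,"dz":-0.06,"rx":0,"ry":0,"rz":0,"claw":-0.2}
    - {"dx":0,"dy":0,"dz":0,"rx":0,"ry":0,"rz":0,"claw":-0.2}

```text
t: 21.62
eef_pos: [453.5, -310.5, 204.7]
tcp_rot: [-3.137, 0.008, 3.071]
ft_force: [0.5, 0.2, -1.4]
opening: 0.601
```

```bash
python3 - <<'E'
from h import *
s=pose()
for n in ('scene','side','wrist'):
    c=cam(n); p,d=env.read_camera(n); cv2.imwrite(f'pics/{n}f.png',p[:,:,::-1]); np.savez(n+'f.npz',p=p,d=d,**c)
z0=np.load('scene0.npz')['p'];z1=np.load('scenef.npz')['p']
for nm,(a,b,w,h) in dict(hub=(340,350,75,50),bush=(320,295,40,45),spacer=(160,207,38,36),flange=(218,218,60,55)).items():
    print(nm,'mean abs change',np.abs(z0[b:b+h,a:a+w].astype(int)-z1[b:b+h,a:a+w]).mean().round(1))
E
```

```text
t 21.62 tcp [ 453.5 -310.5  204.7] toolx yaw 175.93 z [ 0.008 -0.005 -1.   ] F [ 0.5  0.2 -1.4] open 0.601 j [-0.72  0.39  1.76  0.    0.98 -2.22]
hub mean abs change 1.1
bush mean abs change 1.1
spacer mean abs change 1.1
flange mean abs change 1.2
```

View pics/scenef.png

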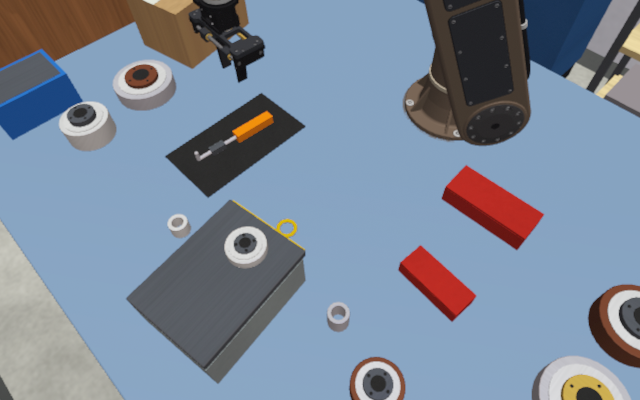

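View pics/wristf.png

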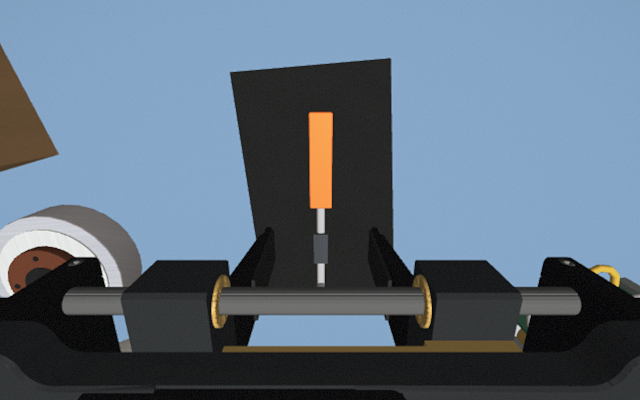

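View pics/sidef.png

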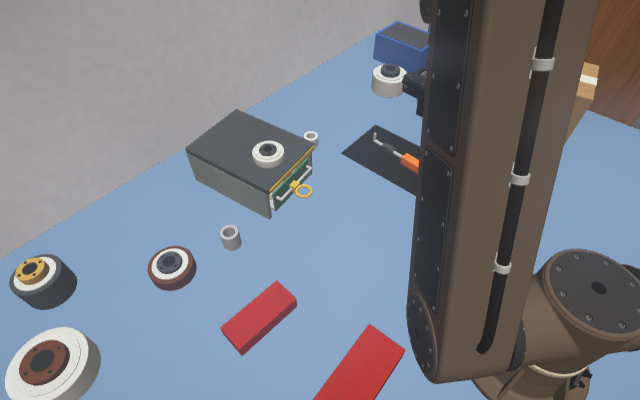

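The hook lies on the mat, with its tip at scene (199,156) and handle end at (270,117). The ring is still at (287,228), the same place as at the stop. The bystanders' image regions are unchanged and the robot is clear.

```bash
python3 - <<'E'
from h import *
c=cam('scene'); pts=[onz(c,[199,154],44)[0],onz(c,[270,117],16)[0]]
for q in pts: print('in mat frame',(R.from_euler('z',-0.54,degrees=True).apply(q-[488.9,-311.5,0])).round(1))
th=np.radians(8.05); B=np.array([[np.cos(th),np.sin(th)],[-np.sin(th),np.cos(th)]]); print('ring bench',(onz(c,[286.8,228.4],60)[0,:2]-[630.3,-2.2])@B.T)
print(env.job_done())
E
```

```text
in mat frame [108.6   2.1  44. ]
in mat frame [-107.8    9.6   16. ]
ring bench [-37.48571026  12.02454278]
the job is handed in; nothing more can be done
None
```

I finished the whole sequence and handed the job in at about 21.6 s of the 72 s; no verdict was reported.

**What I did:**
- I drew the hook out of the smaller red holster by its neck, about 165 mm. I let it go on the table with its handle end about 47 mm clear of the mouth, then took it again by the orange handle.
- I found the eye with a tilted wrist-camera view, about 12 mm to the +y side of mid-bar. The finger went in from below, and I pulled at about 4–5 N until the force jumped to 19 N at the stop.
- I moved the finger forward to free it, lowered it out of the ring, and set the hook down on the mat until it touched before opening the gripper.

**Last checks:**
- **Hook:** in the mat's frame, the tip is at about (109, 2) mm and the handle end at about (-108, 10) mm. Both are well inside the mat's area.
- **Drawer:** the ring centre is at bench x ≈ -37 mm, which puts the drawer at about 7–8 mm against a limit of 17 mm. It had not moved since the stop.
- **Bystanders:** the four image regions are unchanged from the first picture.
- **Robot:** the gripper is open and about 200 mm up, touching nothing.

**What failed or disagreed:**
- One move call was refused for a row with missing keys; nothing moved.
- While looking at the eye, joint 6 read -2.68, just inside its limit of 2.69.
- The hook drooped about 5 mm at the tip in the grip, and I allowed for that when raising it into the eye.
- Placing the hook reached a brief contact force of about 20 N.
- Positions from the different cameras disagreed by 2–4 mm.

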